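# Pack tin wheels to the line and weigh them down

## Task

Lay tin wheels flat in the slotted gauge tube, one on another, until the top of the pile is level with the line scribed around the tube; choose among the thick and thin wheels so that it comes out right (two thin ones make a thick one, and not all are needed). Only then lift the brass weight up and off its hook and set it gently, upright, on the pile in the tube, and let go. Leave the toy, the tools and the other things on the table where they are.

Things in the scene. Friction and masses are not known exactly. Their poses are not given: they have to be found in the camera images.
- gauge: Gauge tube, fixed: round oak foot 104 mm across, 12 mm high, carrying an upright nickel tube, inner diameter 55 mm, walls 4 mm, ending 88 mm above the table; its floor is the foot's upper face. Two opposite slots 36 mm wide, floor to top, towards its own +y and -y, let fingers reach down. Origin: centre of the foot's underside, on the tube's axis; z up.
- gauge_line (a point): Point on the tube's axis at the height of the black line scribed around the walls: 76 mm above the table, 64 mm above the tube's floor (12 mm below the tops of the walls). Axes as the gauge.
- hook: Hook stand, fixed: dark base 120 x 90 x 14 mm, post at 40 to 52 mm along its own +x (top 150 mm up), and a steel strip hook, 10 mm wide, 6 mm thick, running level from the post to its own -x, free end at -52 mm, with a 5 mm thick tip turned up 10 mm above the arm. Origin: underside of the base, below the hook; z up.
- hook_arm (a point): Point on the upper face of the hook's arm where the weight hangs: 30 mm along the hook's own -x, 150 mm above the table. Axes as the hook.
- weight_grip (a point): Centre of the dark square grip (14 x 14 mm, 36 high) atop the brass weight (0.2 to 0.5 kg), z up. Under it a stirrup, 40 mm wide along its y: cross bar (underside 24 mm below this point) that hangs on the hook's arm, then a 42 mm high opening, then a round body 44 mm across, 22 high. To free it: up more than 10, less than 36 mm, then out along the hook's own -x. Its yaw starts within 0.05 rad of the hook's.
- weight_foot (a point): Centre of the underside of the weight, 88 mm below the grip's centre.
- engine: Bystander: red tin fire engine, 280 mm long along its y, 112 mm wide, 110 mm high, at the far side. Origin: centre underneath. Leave alone.
- ladder: Bystander: nickel ladder section lying flat, 200 x 42 x 8 mm, long along its y. Origin: centre underneath. Leave alone.
- bell: Bystander: brass bell, 60 mm across, 50 mm high, mouth down. Origin: centre underneath. Leave alone.
- awl: Bystander: awl lying flat with a pale handle 75 x 22 x 20 mm from -57 to +18 mm along its x and a steel point on to +86 mm. Leave alone.
- tin: Bystander: round tin can with a paper band, 52 mm across, 70 mm high. Origin: centre underneath. Leave alone.
- spanner_block: Bystander: dark wooden block 50 x 70 x 35 mm. Origin: centre underneath. Leave alone.
- thick1_mid (a point): Centre (half-way up) of a thick tin wheel, a flat disc 50 mm across and 16 mm thick, 50 g, loose, lying flat on the table; z is its axis. May be absent.
- thick2_mid (a point): Centre (half-way up) of a thick tin wheel, a flat disc 50 mm across and 16 mm thick, 50 g, loose, lying flat on the table; z is its axis. May be absent.
- thick3_mid (a point): Centre (half-way up) of a thick tin wheel, a flat disc 50 mm across and 16 mm thick, 50 g, loose, lying flat on the table; z is its axis. May be absent.
- thin1_mid (a point): Centre (half-way up) of a thin tin wheel, a flat disc 50 mm across and 8 mm thick, 30 g, loose, lying flat on the table; z is its axis. May be absent.
- thin2_mid (a point): Centre (half-way up) of a thin tin wheel, a flat disc 50 mm across and 8 mm thick, 30 g, loose, lying flat on the table; z is its axis. May be absent.
- thin3_mid (a point): Centre (half-way up) of a thin tin wheel, a flat disc 50 mm across and 8 mm thick, 30 g, loose, lying flat on the table; z is its axis. May be absent.
- thin4_mid (a point): Centre (half-way up) of a thin tin wheel, a flat disc 50 mm across and 8 mm thick, 30 g, loose, lying flat on the table; z is its axis. May be absent.
- thin5_mid (a point): Centre (half-way up) of a thin tin wheel, a flat disc 50 mm across and 8 mm thick, 30 g, loose, lying flat on the table; z is its axis. May be absent.
- thin6_mid (a point): Centre (half-way up) of a thin tin wheel, a flat disc 50 mm across and 8 mm thick, 30 g, loose, lying flat on the table; z is its axis. May be absent.

How it is judged:
By the outcome, as a careful person would: the job done as asked, in the order asked, and still so for the second after the job is handed in, with the robot touching nothing.
Of thick1, thick2, thick3 only 2 to 3 are there at a start; the rules pass over those that are not, and their reading is None.
Of thin1, thin2, thin3, thin4, thin5, thin6 only 4 to 6 are there at a start; the rules pass over those that are not, and their reading is None.
At some moment in a run one of thick1, thick2, thick3, thin1, thin2, thin3, thin4, thin5, thin6 may be knocked a few centimetres aside while the robot is not near it.
It also fails if it takes over 210 s, if anything falls off the work surface, if the arm or the gripper's body presses on something with over 40 N, if the wrist force passes 120 N, or if a joint passes its speed limit or range.

## Robot

A 6-joint arm with a two-finger parallel gripper is mounted at the origin on the work surface. World frame = base frame: x ahead of the robot, y to its left, z up, the work surface at z = 0. Lengths are in mm, angles in rad, forces in N, time in s.
With the tool pointing down it reaches from about 275 to 850 mm from the base axis. Payload 19 kg.
Tool frame: the origin (TCP) lies at the very end of the fingers, on their centre line; the grasp point (between the pads) lies 19 mm behind it; z points along the fingers, y is the direction in which the jaws open and shut (so a half turn about z gives the same grasp; the last joint's range is limited). The gripper opens to 85 mm and grips with 20 to 120 N. Pads are 22 mm wide; open, the fingers measure 114 mm over their backs; the gripper's body (76 mm by 85 mm) begins 54 mm behind the grasp point. The pads swing forward as they close: fully open they stand 13 mm farther back than shut.
Start: joints at [1.117, 0.15, 1.437, -0, 1.554, -0.134], TCP at [180.77, 545.814, 231.267] pointing down, gripper open.
Joint ranges: [-2.8, 2.8], [-0.68, 2.1], [0.12, 2.68], [-1.39, 4.53], [0.16, 2.79], [-2.81, 2.81]. Speed limits (rad/s): [1.89, 1.89, 2.22, 3.01, 3.01, 3.01].

## Interface

Orientations are given as a rotation vector (axis times angle).
In Python, from plant import robot, cams gives the robot as it stands.
- The arm moves only by the tool arm_command, never from a script. Its argument "commands" is a list of rows, each a list of 7 numbers: the shift along the world's x, y, z in m, then the turn, a rotation vector about the world's x, y, z in degrees, then the closure, from -1 (fully open) to 1 (shut). A call has 1 to 5 rows; each row is the pose to reach, as a shift and turn from the pose measured when the call began; what a row does not reach only later rows make up. A row lasts 1/12 s, in which the tool goes at most 41.7 mm and 7.16 degrees, less where a joint would pass 70% of its speed; a pose out of reach is approached as far as the arm can. A call with a gripper value outside its range is refused whole. The fingers move at their own pace and stop on an object; the grip force is fixed at half the most. Time passes only in rows, so rows that repeat a pose let the fingers close. It gives the time, the measured TCP pose, the force and the opening at its end, in the units of the state.
- robot.get_obs(): the state, without advancing time (a new reading comes with each control period).
- cams.capture(name): name is "side" or "top" or "wrist"; returns (picture, depth): 420x560x3 uint8, red, green, blue; 420x560 float32, mm along the optical axis (not along the pixel's ray), 0 where there is no reading.
- cams.camera_model(name): a dict with "mtx" (3x3 intrinsics, pixels), "k1" (the pictures are not rectified: a ray, as slopes to the right and down, at radius r is drawn at 1 + k1 r^2 times it, then the intrinsics apply), "R" (3x3) and "t" (3): a world point X has camera coordinates R X + t; the wrist camera has in their place "hand_eye" (4x4, takes a point from camera to tool coordinates, whose origin is the TCP and whose axes are the flange's). Camera axes: x right, y down, z forward; pixel columns grow to the right and rows downward; lengths in mm; the calibration is good to about 2 mm. A picture is of the moment at which its call begins: read the wrist's pose just before it. camera_model takes no time and is no camera call.
- robot.finish_job(): hands the job in, once; it reports no verdict.
The state is a dict: "time": time; "qpos": joint angles; "qvel": joint speeds; "joint_torque": joint torques, N m; "tcp_pos": TCP position; "orientation": TCP orientation; "force": force on the tool from outside, world axes, zero at the start; "ft_torque": the same for the moment, N m; "gripper_width": opening from 0.0 (shut) to 1.0 (fully open).
Only numpy, scipy, OpenCV 4.12 (cv2) and the standard library are available. Lean on these libraries where they do the work, as an engineer would, in place of code of your own. Each camera call takes 0.05 s, during which the arm holds its last target.

## Working session

There is one attempt and no reset: what is moved stays moved. The work goes in short steps, Python scripts to look and compute and a tool call to move; the robot and the scene stay as the last step left them, time stands still between calls to the robot, and variables do not carry over. Pictures are saved under pics/ and viewed, and the job is handed in when it is done.

Besides the shell and the picture viewer there is one more tool, called after "Request:" as a command line: name --pt "numbers of a row" for each row, then --argument value for the rest. arm_command: Moves the arm, as the interface text tells. Its arguments: {"type":"object","properties":{"commands":{"type":"array","items":{"type":"array","items":{"type":"number"}}}},"required":["commands"]}

```bash
ls; mkdir -p pics
python3 - <<'E'
from plant import robot, cams
import cv2,numpy as np
print(robot.get_obs())
for n in ("side","top","wrist"):
    p,d=cams.capture(n); cv2.imwrite(f"pics/{n}0.png",p[:,:,::-1]); np.save(f"pics/{n}0.npy",d)
    print(n,cams.camera_model(n), d.min(), d.max())
E
```

```text
pics
{'time': 0.0, 'qpos': array([ 1.11700562e+00,  1.50969642e-01,  1.43801528e+00,  2.64734876e-05,
        1.55379914e+00, -1.34000869e-01]), 'qvel': array([ 0.0022189 , -0.00055867, -0.00031575, -0.00083163, -0.0020373 ,
       -0.00123257]), 'joint_torque': array([ 3.54654236e-03, -7.13055325e+01, -5.70865059e+01,  1.28780671e-04,
        9.04583896e-03,  1.30618400e-04]), 'tcp_pos': array([180.66535639, 545.62573508, 230.69262002]), 'orientation': array([-5.00128653e-01, -3.10115221e+00,  1.77895431e-03]), 'force': array([-0.06769259,  0.30200348, -0.32511067]), 'ft_torque': array([ 0.00300976, -0.0054754 , -0.05431873]), 'gripper_width': 0.999714517076598}
side {'mtx': array([[462.33270223,   0.        , 272.870214  ],
       [  0.        , 462.33270223, 211.76175082],
       [  0.        ,   0.        ,   1.        ]]), 'k1': -0.0690387879290216, 'R': array([[ 0.83635465, -0.54812362, -0.00844914],
       [-0.324649  , -0.48282885, -0.81331379],
       [ 0.44171701,  0.68296178, -0.58176395]]), 't': array([-527.22988887,  253.2877976 ,  964.91844887])} 0.0 3053.9766
top {'mtx
[... 309 characters left out ...]

       [ 8.62842542e-02,  5.97576708e-04, -9.96270380e-01]]), 't': array([ -98.91128732,  591.70231744, 1601.95155587])} 0.0 2507.0823
wrist {'mtx': array([[324.57422104,   0.        , 279.60626165],
       [  0.        , 324.57422104, 206.51081346],
       [  0.        ,   0.        ,   1.        ]]), 'k1': 0.020859059190079115, 'hand_eye': array([[-1.47583171e-04, -9.59864384e-01, -2.80464511e-01,
         7.08123044e+01],
       [ 9.99999706e-01,  6.95200607e-05, -7.64135744e-04,
        -7.21064813e-01],
       [ 7.52964595e-04, -2.80464541e-01,  9.59864091e-01,
        -1.42175664e+02],
       [ 0.00000000e+00,  0.00000000e+00,  0.00000000e+00,
         1.00000000e+00]])} 0.0 1335.4396
```

View pics/side0.png

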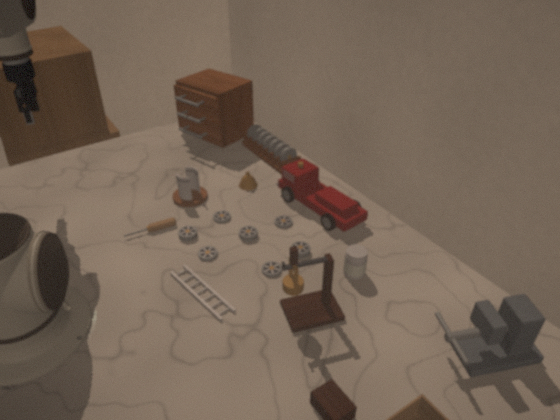

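View pics/top0.png

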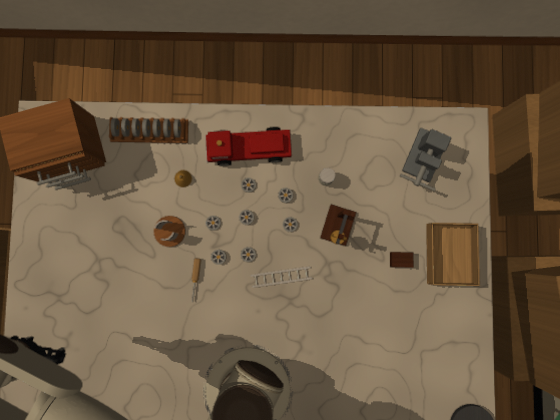

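View pics/wrist0.png

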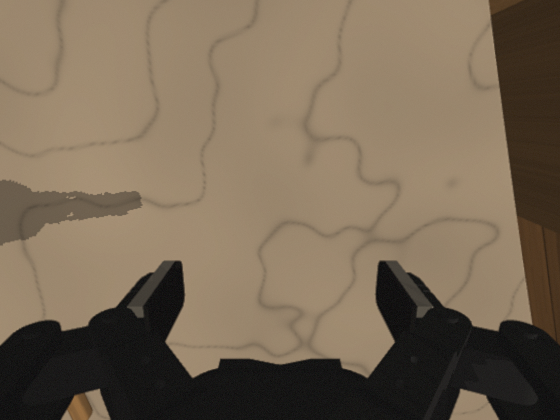

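The pictures show 7 wheels, with the gauge at top (170,232), the hook with the weight at (338,225), and the side view agreeing. Next I'll measure positions and heights.

```bash
cat > h.py <<'E'
import numpy as np,cv2
from scipy.spatial.transform import Rotation as Rn
def pose(cm,obs=None):
    "camera->world R,t"
    if 'R' in cm: return cm['R'].T, -cm['R'].T@cm['t']
    he=cm['hand_eye']; R=Rn.from_rotvec(obs['orientation']).as_matrix()
    return R@he[:3,:3], R@he[:3,3]+obs['tcp_pos']
def slopes(cm,uv):
    uv=np.asarray(uv,float).reshape(-1,1,2)
    return cv2.undistortPoints(uv,cm['mtx'],np.array([cm['k1'],0,0,0.]),None,None).reshape(-1,2)
def plane(cm,uv,z,obs=None):
    R,t=pose(cm,obs); s=slopes(cm,uv); d=np.c_[s,np.ones(len(s))]@R.T
    return t+d*((z-t[2])/d[:,2])[:,None]
def cloud(cm,dep,obs=None):
    R,t=pose(cm,obs); h,w=dep.shape
    u,v=np.meshgrid(np.arange(w),np.arange(h)); s=slopes(cm,np.c_[u.ravel(),v.ravel()])
    P=np.c_[s,np.ones(len(s))]*dep.reshape(-1,1)
    return (P@R.T+t).reshape(h,w,3)
def proj(cm,X,obs=None):
    R,t=pose(cm,obs); c=(np.asarray(X).reshape(-1,3)-t)@R
    s=c[:,:2]/c[:,2:]; r2=(s**2).sum(1,keepdims=True); s=s*(1+cm['k1']*r2)
    return s*cm['mtx'][0,0]+cm['mtx'][:2,2]
E
python3 - <<'E'
from plant import cams
from h import *
cm=cams.camera_model("top"); d=np.load("pics/top0.npy"); C=cloud(cm,d)
for n,u,v in [("w",249,185),("w",287,195),("w",247,217),("w",290,224),("w",214,223),("w",219,257),("w",248,254),("gauge",170,232),("hook",338,225)]:
    w=C[v-5:v+6,u-5:u+6]; print(n,plane(cm,(u,v),10)[0].round(),"z pct",np.percentile(w[...,2],[5,25,50,75,95]).round(1))
print(C[300:320,150:250,2].mean(),C[300:320,150:250,2].std())
p=cv2.imread("pics/top0.png")
cv2.imwrite("pics/top0z.png",cv2.resize(p[100:300,140:420],(800,571),interpolation=cv2.INTER_CUBIC))
E
```

```text
w [667.   9.  10.] z pct [ 1.4  5.5  7.8 10.8 14.6]
w [ 635. -119.   10.] z pct [ 7.9 12.8 16.  18.1 21.8]
w [560.  13.  10.] z pct [10.3 14.  16.7 19.  23.8]
w [ 539. -130.   10.] z pct [ 2.1  5.6  7.8 10.3 14.1]
w [538. 123.  10.] z pct [ 0.7  5.8  8.2 11.5 15.7]
w [426. 103.  10.] z pct [ 9.1 14.2 16.4 19.3 23.8]
w [437.   7.  10.] z pct [ 2.   4.8  7.8 11.3 15.4]
gauge [506. 268.  10.] z pct [ 6.6  9.5 12.8 17.  86.8]
hook [ 538. -290.   10.] z pct [ 10.4  12.6  15.4  22.2 151.6]
6.886492995151182 104.015266878229
```

View pics/top0z.png

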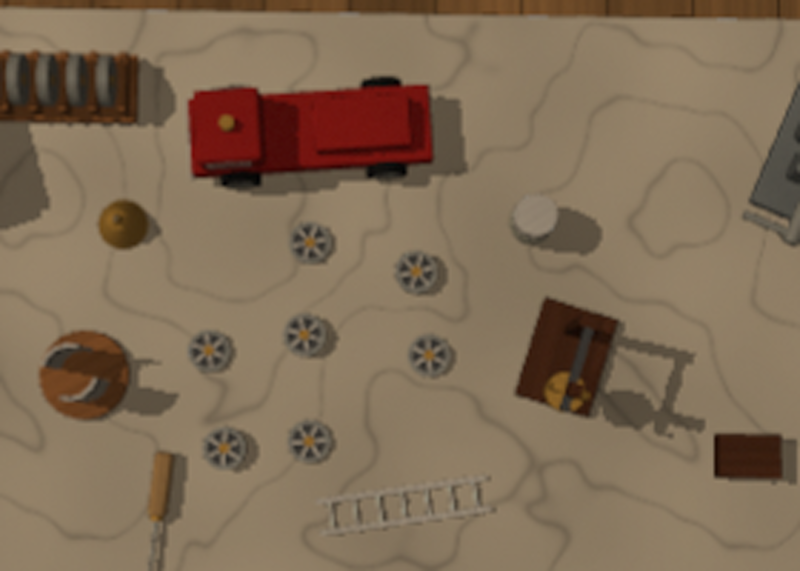

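Depth gives three thick wheels, at about (635,-119), (560,13) and (426,103), and four thin ones. So the pile is 3 thick plus 2 thin = 64 mm. Next come the exact gauge and hook poses.

Run:
```python
from plant import cams
from h import *
cm=cams.camera_model("top"); d=np.load("pics/top0.npy"); C=cloud(cm,d)
p=cv2.imread("pics/top0.png"); hsv=cv2.cvtColor(p,cv2.COLOR_BGR2HSV)
# gauge high points
X,Y,Z=C[...,0],C[...,1],C[...,2]
m=(np.hypot(X-506,Y-268)<75)&(Z>70)&(Z<100)
P=C[m]; print("wall pts",len(P),P.mean(0).round(1))
c,r=cv2.minEnclosingCircle(P[:,:2].astype(np.float32)); print(c,r)
a=np.degrees(np.arctan2(P[:,1]-c[1],P[:,0]-c[0])); print(np.histogram(a,bins=24,range=(-180,180))[0])
# foot
m2=np.zeros(Z.shape,bool);
f=(hsv[...,1]>120)&(hsv[...,0]<18); f=(f*255).astype(np.uint8); f[:205]=0; f[260:]=0; f[:,:145]=0; f[:,195:]=0
cn=max(cv2.findContours(f,cv2.RETR_EXTERNAL,cv2.CHAIN_APPROX_NONE)[0],key=cv2.contourArea)
q=plane(cm,cv2.convexHull(cn).reshape(-1,2),12)[:,:2].astype(np.float32); print("foot",cv2.minEnclosingCircle(q),cv2.fitEllipse(q))
# hook: high pts
m=(np.hypot(X-538,Y+290)<90)&(Z>130)&(Z<220); P=C[m]
print("hook",len(P)); 
v,u=np.nonzero(m)
for uu,vv in zip(u,v): print(uu,vv,C[vv,uu].round(0).astype(int).tolist(),end=' ')
```

```text
wall pts 73 [510.2 272.1  83.7]
(507.95721435546875, 271.30230712890625) 33.49454879760742
[5 4 6 6 5 2 0 0 0 0 3 5 6 5 4 8 9 1 0 0 0 0 1 3]
foot ((509.9869689941406, 270.7789001464844), 51.6029167175293) ((509.7298278808594, 270.3336181640625), (101.42180633544922, 102.26949310302734), 45.98308181762695)
hook 176
343 211 [574, -289, 140] 344 211 [573, -291, 151] 345 211 [574, -295, 147] 346 211 [573, -297, 152] 343 212 [570, -288, 152] 344 212 [571, -292, 143] 345 212 [570, -294, 149] 346 212 [570, -297, 153] 347 212 [571, -301, 148] 348 212 [571, -304, 145] 349 212 [570, -305, 158] 342 213 [568, -287, 134] 343 213 [568, -289, 143] 344 213 [567, -291, 150] 345 213 [568, -295, 146] 346 213 [568, -298, 146] 347 213 [568, -301, 147] 348 213 [567, -303, 151] 349 213 [568, -307, 145] 350 213 [567, -309, 152] 342 214 [565, -286, 139] 343 214 [564, -289, 145] 344 214 [564, -291, 149] 346 214 [564, -297, 150] 347 214 [564, -300, 149] 348 214 [564, -303, 149] 349 214 [565, -307, 148] 350 214 [564, -309, 151] 345 215 [561, -294, 148] 346 215 [561, -298, 146] 347 215 [561, -301, 146] 348 215 [
[... 2915 characters left out ...]
 338 239 [488, -273, 150] 339 239 [488, -276, 153] 340 239 [488, -277, 166] 341 239 [487, -278, 185] 342 239 [487, -280, 190] 343 239 [487, -283, 193] 344 239 [488, -292, 149] 345 239 [488, -293, 158] 346 239 [488, -297, 156] 337 240 [485, -270, 153] 338 240 [485, -273, 150] 339 240 [485, -276, 148] 340 240 [485, -280, 145] 344 240 [485, -293, 138] 345 240 [485, -294, 151] 337 241 [482, -270, 151] 338 241 [482, -274, 143] 339 241 [482, -277, 145] 336 242 [479, -267, 155] 337 242 [479, -269, 156] 338 242 [479, -274, 148] 339 242 [479, -277, 146] 336 243 [476, -267, 151] 337 243 [476, -269, 159] 338 243 [476, -272, 157] 339 243 [476, -275, 163] 338 244 [473, -272, 160] 339 244 [473, -275, 164]
```

Gauge is at about (509,270) with its slots near 112°. I'm moving over it to look with the wrist camera.

Request:
arm_command --pt "0.032 -0.027 0 0 0 7 -1" --pt "0.064 -0.054 0 0 0 14 -1" --pt "0.096 -0.08 0 0 0 21 -1" --pt "0.128 -0.107 0 0 0 28 -1" --pt "0.155 -0.13 0 0 0 35 -1"

```text
time: 0.57
tcp_pos: [321.9, 427.2, 230.7]
orientation: [0.362, -3.12, 0.002]
force: [0.3, 1.1, 0.2]
gripper_width: 1.003
```

Request:
arm_command --pt "0.032 -0.027 0 0 0 5 -1" --pt "0.064 -0.054 0 0 0 5 -1" --pt "0.096 -0.08 0 0 0 5 -1" --pt "0.128 -0.107 0 0 0 5 -1" --pt "0.16 -0.135 0 0 0 5 -1"

```text
time: 0.98
tcp_pos: [481.2, 292.3, 230.6]
orientation: [0.498, -3.102, 0.002]
force: [0.7, 1.3, -0.4]
gripper_width: 1.004
```

Request:
arm_command --pt "0.028 -0.021 0.02 0 0 0 -1" --pt "0.028 -0.021 0.02 0 0 0 -1" --pt "0.028 -0.021 0.02 0 0 0 -1"

```text
time: 1.23
tcp_pos: [510.6, 269.9, 250.8]
orientation: [-0.494, 3.102, -0.001]
force: [0.1, 0.6, -0.3]
gripper_width: 1.0
```

```bash
cat >> h.py <<'E'
def snap(name,n="wrist"):
    from plant import robot,cams
    o=robot.get_obs(); p,d=cams.capture(n); p=p[:,:,::-1].copy()
    cv2.imwrite(f"pics/{name}.png",p); np.save(f"pics/{name}.npy",d)
    return o,p,d,cams.camera_model(n)
E
python3 - <<'E'
from h import *
o,p,d,cm=snap("g1"); print(o['tcp_pos'],o['orientation'])
C=cloud(cm,d,o); Z=C[...,2]; print(np.median(Z[50:150,400:500]))
m=(np.hypot(C[...,0]-509,C[...,1]-270)<45)&(Z>80)&(Z<96); P=C[m]
print(len(P),P.mean(0),P.std(0))
c,r=cv2.minEnclosingCircle(P[:,:2].astype(np.float32)); print(c,r)
A=np.c_[2*P[:,:2],np.ones(len(P))]; s=np.linalg.lstsq(A,(P[:,:2]**2).sum(1),rcond=None)[0]; c=s[:2]; print("lsq",c,np.sqrt(s[2]+c@c))
a=np.degrees(np.arctan2(P[:,1]-c[1],P[:,0]-c[0])); print(list(zip(range(-180,180,10),np.histogram(a,bins=36,range=(-180,180))[0])))
t=np.deg2rad(a)*2; print("axis dir",np.degrees(np.angle(np.exp(1j*t).mean()))/2)
E
```

```text
[510.60473903 269.92189463 250.84688842] [-4.93516886e-01  3.10238087e+00 -1.45585057e-03]
-0.5243978228749597
574 [512.3628874  270.4713997   86.58289666] [23.98377804 17.2802538   2.06027014]
(511.0263366699219, 269.8031005859375) 32.17231369018555
lsq [510.5473714  269.63060715] 29.628226588119237
[(-180, np.int64(26)), (-170, np.int64(28)), (-160, np.int64(28)), (-150, np.int64(27)), (-140, np.int64(29)), (-130, np.int64(27)), (-120, np.int64(25)), (-110, np.int64(22)), (-100, np.int64(0)), (-90, np.int64(0)), (-80, np.int64(0)), (-70, np.int64(0)), (-60, np.int64(0)), (-50, np.int64(0)), (-40, np.int64(0)), (-30, np.int64(0)), (-20, np.int64(30)), (-10, np.int64(30)), (0, np.int64(35)), (10, np.int64(33)), (20, np.int64(34)), (30, np.int64(32)), (40, np.int64(30)), (50, np.int64(32)), (60, np.int64(28)), (70, np.int64(25)), (80, np.int64(0)), (90, np.int64(0)), (100, np.int64(0)), (110, np.int64(0)), (120, np.int64(0)), (130, np.int64(0)), (140, np.int64(0)), (150, np.int64(0)), (160, np.int64(25)), (170, np.int64(28))]
axis dir 28.672699101475963
```

View pics/g1.png

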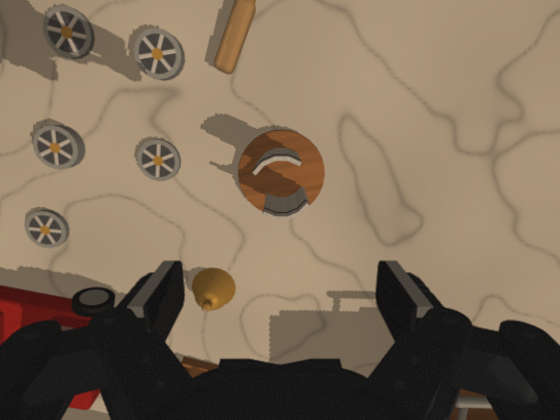

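Gauge centre is (510.5,269.7), fitted radius 29.6 mm against the expected 29.5, slots at 118.7°. In the picture the tube is at (282,180) with wheels at the upper left. I'll measure the wheels from the same frame.

```bash
cat >> h.py <<'E'
def wheels(o,p,d,cm,noms,R=38):
    C=cloud(cm,d,o); Z=cv2.medianBlur(np.where(d>0,C[...,2],0).astype(np.float32),5)
    out=[]
    for x,y,h in noms:
        q=plane(cm,cv2.findContours(((np.hypot(C[...,0]-x,C[...,1]-y)<R)&(Z>h*0.5)&(Z<30)).astype(np.uint8),cv2.RETR_EXTERNAL,cv2.CHAIN_APPROX_NONE)[0][0].reshape(-1,2),h,o) if False else None
        m=((np.hypot(C[...,0]-x,C[...,1]-y)<R)&(Z>h*0.5)&(Z<30)).astype(np.uint8)
        cn=cv2.findContours(m,cv2.RETR_EXTERNAL,cv2.CHAIN_APPROX_NONE)[0]
        if not cn: out.append(None); continue
        c=max(cn,key=cv2.contourArea)
        mm=np.zeros_like(m); cv2.drawContours(mm,[c],-1,1,-1); mm=mm.astype(bool)
        zt=np.median(Z[mm])
        q=plane(cm,c.reshape(-1,2),h,o)[:,:2].astype(np.float32)
        (cx,cy),(a,b),_=cv2.fitEllipse(q)
        out.append((round(cx,1),round(cy,1),round(a,1),round(b,1),round(float(zt),1),len(q)))
    return out
N=[(635,-119,16),(560,13,16),(426,103,16),(667,9,8),(539,-130,8),(538,123,8),(437,7,8)]
E
python3 - <<'E'
from h import *
from plant import cams
import cv2
o,p,d,cm=snap("g1b")
for n,w in zip(N,wheels(o,p,d,cm,N)): print(n,w)
p=cv2.imread("pics/top0.png"); d=np.load("pics/top0.npy")
for n,w in zip(N,wheels(None,p,d,cams.camera_model("top"),N)): print("top",n,w)
E
```

```text
(635, -119, 16) None
(560, 13, 16) (560.0, 17.1, 49.0, 52.8, 15.7, 130)
(426, 103, 16) (428.3, 106.0, 48.3, 50.6, 15.8, 141)
(667, 9, 8) (668.6, 12.4, 48.1, 50.0, 7.7, 110)
(539, -130, 8) None
(538, 123, 8) (540.8, 126.8, 47.8, 49.8, 7.8, 119)
(437, 7, 8) (437.7, 8.8, 48.2, 50.6, 7.9, 143)
top (635, -119, 16) (634.2, -113.9, 44.4, 46.3, 15.0, 38)
top (560, 13, 16) (559.0, 15.0, 46.0, 46.0, 15.9, 39)
top (426, 103, 16) (426.2, 105.0, 46.5, 47.0, 15.4, 41)
top (667, 9, 8) (667.8, 13.1, 41.9, 46.4, 7.6, 39)
top (539, -130, 8) (537.8, -130.3, 44.1, 47.1, 7.2, 39)
top (538, 123, 8) (539.0, 127.6, 45.3, 49.6, 7.1, 39)
top (437, 7, 8) (435.5, 7.3, 44.2, 48.6, 7.6, 41)
```

Request:
arm_command --pt "-0.022 -0.035 0 0 0 5 -1" --pt "-0.044 -0.07 0 0 0 10.7 -1" --pt "-0.066 -0.105 0 0 0 10.7 -1" --pt "-0.08 -0.14 0 0 0 10.7 -1" --pt "-0.085 -0.167 -0.03 0 0 10.7 -1"

```text
time: 1.75
tcp_pos: [422.8, 104.0, 223.9]
orientation: [-0.787, 3.035, -0.004]
force: [1.6, -0.6, 1.1]
gripper_width: 1.002
```

Request:
arm_command --pt "0.005 0.002 -0.02 0 0 0 -1" --pt "0.005 0.002 -0.02 0 0 0 -1"

```text
time: 1.92
tcp_pos: [425.9, 105.9, 201.0]
orientation: [-0.787, 3.038, -0.003]
force: [0.3, -0.1, -0.4]
gripper_width: 0.999
```

Run:
```python
from h import *
o,p,d,cm=snap("w1"); print(o['tcp_pos'],o['orientation'],o['qpos'])
print(wheels(o,p,d,cm,[(428,106,16)]))
```

```text
[425.91850361 105.91478385 201.0290109 ] [-7.87363266e-01  3.03842177e+00 -2.66418447e-03] [ 6.86974665e-02 -1.27832842e-01  1.77981471e+00 -1.15621129e-03
  1.48653642e+00 -2.00911978e+00]
[(427.6, 104.3, 48.4, 49.1, 15.7, 133)]
```

View pics/w1.png

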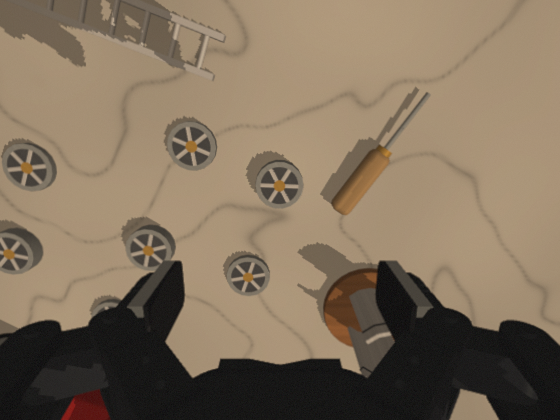

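Wheel 1 is at pixel (279,185), centred between the fingers, with the awl handle near (340,210). I'll narrow the jaws a little before going down.

Request:
arm_command --pt "0.0017 -0.0016 -0.04 0 0 0 -0.55" --pt "0.0017 -0.0016 -0.08 0 0 0 -0.55" --pt "0.0017 -0.0016 -0.12 0 0 0 -0.55" --pt "0.0017 -0.0016 -0.15 0 0 0 -0.55" --pt "0.0017 -0.0016 -0.17 0 0 0 -0.55"

```text
time: 2.38
tcp_pos: [427.3, 106.3, 31.0]
orientation: [-0.792, 3.038, -0.002]
force: [1.1, 0.3, -1.2]
gripper_width: 0.777
```

Run:
```python
from h import *
o,p,d,cm=snap("w1b"); print(o['tcp_pos'],o['orientation'],o['gripper_width'],o['force'])
```

```text
[427.32960836 106.28362723  31.00673154] [-7.92193595e-01  3.03830500e+00 -1.87028572e-03] 0.7767285851164082 [ 1.06826119  0.27479356 -1.19568455]
```

View pics/w1b.png

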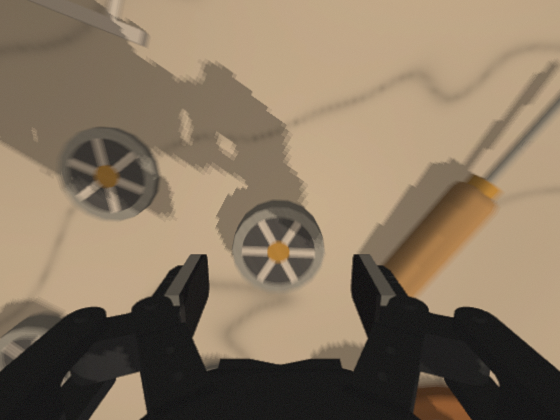

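Run:
```python
from h import *
from plant import robot,cams
o=robot.get_obs(); cm=cams.camera_model("wrist")
o1={'tcp_pos':np.array([425.9185,105.9148,201.029]),'orientation':np.array([-.78736,3.03842,-.00266])}
q=plane(cm,[(333,205),(343,214),(390,155),(381,147)],20,o1); 
R=Rn.from_rotvec(o1['orientation']).as_matrix()
w=np.array([427.6,104.3,16])
print(q.round(0)); print(((q-w)@R).round(0))
print("jaw centre pix->wheel offset now", (np.array([427.6,104.3,0])-o['tcp_pos'])@R)
p=cv2.imread("pics/w1b.png"); d=np.load("pics/w1b.npy")
print(wheels(o,p,d,cm,[(427.6,104.3,16)]))
```

```text
[[419. 163.  20.]
 [422. 178.  20.]
 [348. 185.  20.]
 [345. 173.  20.]]
[[-21.  56.  -4.]
 [-31.  67.  -4.]
 [ 31. 110.  -4.]
 [ 38. 100.  -4.]]
jaw centre pix->wheel offset now [-0.31918051 -2.24872152 28.59994071]
[(425.2, 103.6, 47.8, 49.1, 13.2, 256)]
```

Request:
arm_command --pt "-0.001 -0.0024 -0.015 0 0 0 -0.55" --pt "-0.001 -0.0024 -0.03 0 0 0 -0.55" --pt "-0.001 -0.0024 -0.031 0 0 0 -0.55"

```text
time: 2.68
tcp_pos: [424.6, 104.7, -3.1]
orientation: [0.794, -3.036, -0.0]
force: [-1.2, 0.9, -0.1]
gripper_width: 0.773
```

Request:
arm_command --pt "0 0 0 0 0 0 -0.1" --pt "0 0 0 0 0 0 0.4" --pt "0 0 0 0 0 0 1" --pt "0 0 0 0 0 0 1" --pt "0 0 0 0 0 0 1"

```text
time: 3.1
tcp_pos: [425.6, 105.3, -1.4]
orientation: [0.795, -3.038, -0.0]
force: [-2.3, 3.4, 9.7]
gripper_width: 0.555
```

Request:
arm_command --pt "0 0 0.03 0 0 0 1" --pt "0 0 0.07 0 0 0 1" --pt "0 0 0.11 0 0 0 1" --pt "0.02 0.035 0.15 0 0 0 1" --pt "0.03 0.06 0.16 0 0 0 1"

```text
time: 3.52
tcp_pos: [456.3, 164.3, 163.4]
orientation: [-0.79, 3.036, -0.001]
force: [1.4, 0.0, -0.5]
gripper_width: 0.562
```

Request:
arm_command --pt "0.015 0.035 0 0 0 0 1" --pt "0.03 0.07 0 0 0 0 1" --pt "0.05 0.1 0 0 0 0 1" --pt "0.055 0.104 0 0 0 0 1" --pt "0.055 0.104 0 0 0 0 1"

```text
time: 3.93
tcp_pos: [512.0, 270.1, 164.0]
orientation: [-0.794, 3.034, -0.001]
force: [-0.6, -0.5, -0.8]
gripper_width: 0.565
```

Run:
```python
from h import *
o,p,d,cm=snap("p1"); print(o['tcp_pos'],o['orientation'],o['gripper_width'],o['force'])
```

```text
[511.98669276 270.07624331 163.95512382] [-7.93751375e-01  3.03444778e+00 -1.00822884e-03] 0.564663338988617 [-0.58297477 -0.50922776 -0.76610859]
```

View pics/p1.png

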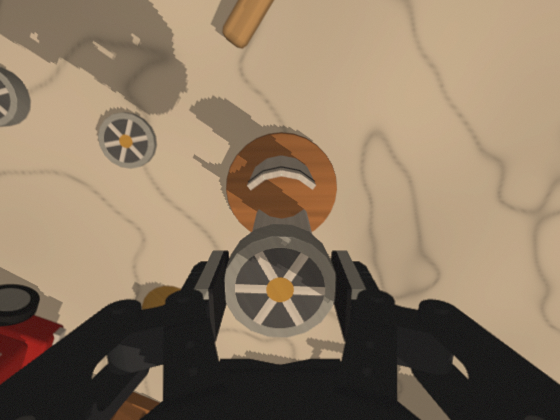

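```bash
cat >> h.py <<'E'
from scipy.optimize import least_squares
def held(o,p,d,cm,c0=(280,290)):
    "held wheel: outline by depth; returns centre in tool frame"
    zc=np.median(d[c0[1]-8:c0[1]+9,c0[0]-8:c0[0]+9])
    m=((np.abs(d-zc)<12)&(d>0)).astype(np.uint8); m[:, :c0[0]-56]=0; m[:,c0[0]+57:]=0; m[c0[1]+62:]=0;m[:c0[1]-75]=0
    he=cm['hand_eye']; C=cloud(cm,d,None if 'R' in cm else {'orientation':np.zeros(3),'tcp_pos':np.zeros(3)}) # tool coords
    return C,m
def rim(o,p,d,cm,c0=(510.5,269.7)):
    C=cloud(cm,d,o); Z=C[...,2]
    m=(np.hypot(C[...,0]-c0[0],C[...,1]-c0[1])<40)&(Z>78)&(Z<97); P=C[m]
    f=least_squares(lambda c:np.hypot(P[:,0]-c[0],P[:,1]-c[1])-29.5,c0)
    return f.x,len(P),P.mean(0),np.abs(f.fun).mean()
E
python3 - <<'E'
from h import *
from plant import cams,robot
o=robot.get_obs(); cm=cams.camera_model("wrist"); p=cv2.imread("pics/p1.png"); d=np.load("pics/p1.npy")
print("rim",rim(o,p,d,cm))
I={'orientation':np.zeros(3),'tcp_pos':np.zeros(3)}
C=cloud(cm,d,I)
print("z tool at wheel hub",np.median(C[285:295,275:286,2]), C[235:245,275:286,2].mean(), C[330,275:286,2].mean())
for r in range(215,345,6): print(r,C[r,280].round(1))
# rim top/bottom rows, by grey profile
print(p[225:350:3,280].tolist())
E
```

```text
rim (array([509.7036767 , 268.20477572]), 573, array([486.9855108 , 255.32776057,  86.17459773]), np.float64(1.1760559550729122))
z tool at wheel hub -17.16970224078331 -18.880371074009897 -17.065444265257803
215 [-23.4  -0.6 154.1]
221 [-26.3  -0.6 144.8]
227 [22.2 -0.7 -5.8]
233 [ 22.5  -0.7 -13.9]
239 [ 20.8  -0.7 -16.6]
245 [ 18.   -0.7 -16.1]
251 [ 15.4  -0.7 -16.5]
257 [ 12.7  -0.7 -16.6]
263 [ 10.2  -0.7 -17.2]
269 [  7.5  -0.7 -17.3]
275 [  4.3  -0.7 -16.6]
281 [  1.2  -0.7 -16.2]
287 [ -1.   -0.7 -17.4]
293 [ -4.   -0.7 -17.3]
299 [ -7.3  -0.7 -16.8]
305 [-10.1  -0.7 -17. ]
311 [-13.5  -0.7 -16.4]
317 [-16.   -0.7 -17.3]
323 [-19.5  -0.7 -16.8]
329 [-21.8  -0.7 -17.8]
335 [-25.6  -0.7 -17. ]
341 [-174.7   -0.6  165.2]
[[63, 72, 77], [63, 72, 77], [63, 71, 77], [61, 70, 74], [112, 128, 139], [81, 93, 100], [82, 94, 101], [80, 91, 99], [47, 50, 55], [48, 52, 58], [51, 54, 60], [49, 52, 57], [47, 52, 55], [51, 56, 59], [58, 64, 69], [67, 73, 80], [69, 75, 82], [68, 75, 84], [54, 126, 178], [57, 129, 180], [56, 128, 181], [56, 129, 181], [57, 129, 180], [56, 129, 180], [54, 125, 177], [55, 126, 178], [70, 76, 84], [69, 76, 82], [68, 74, 81], [67, 76, 81], [67, 74, 80], [67, 74, 81], [69, 76, 82], [66, 73, 80], [70, 79, 85], [118, 137, 148], [119, 137, 150], [118, 138, 151], [126, 155, 177], [136, 168, 193], [139, 171, 196], [141, 172, 197]]
```

Request:
arm_command --pt "-0.0035 -0.001 -0.03 0 0 0 1" --pt "-0.0035 -0.001 -0.06 0 0 0 1" --pt "-0.0035 -0.001 -0.067 0 0 0 1" --pt "-0.0035 -0.001 -0.067 0 0 0 1"

```text
time: 4.32
tcp_pos: [506.6, 266.7, 95.8]
orientation: [-0.792, 3.039, -0.002]
force: [-0.7, 0.2, -0.2]
gripper_width: 0.558
```

Run:
```python
from h import *
o,p,d,cm=snap("p1b"); print(o['tcp_pos'],o['orientation'],o['gripper_width'],o['force'])
print("rim",rim(o,p,d,cm))
o2,p2,d2,c2=snap("p1s","side")
cv2.imwrite("pics/p1sz.png",cv2.resize(p2[130:250,120:280],(800,600),interpolation=cv2.INTER_CUBIC))
```

```text
[506.6025338  266.71494134  95.84269952] [-7.92252989e-01  3.03860685e+00 -2.08936484e-03] 0.5579095919987541 [-0.66582824  0.15705765 -0.20139494]
rim (array([510.18417444, 269.39496991]), 1271, array([487.49380764, 256.42841415,  85.88640616]), np.float64(1.189027548231776))
```

View pics/p1b.png

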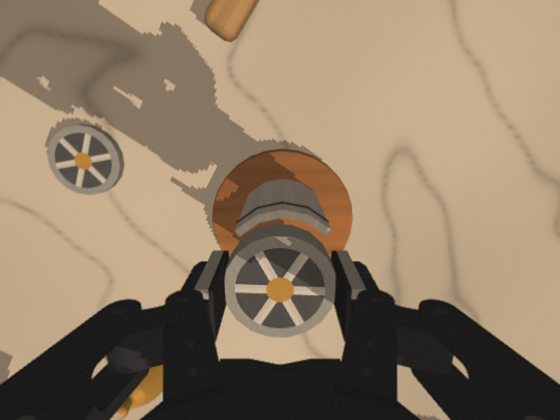

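View pics/p1sz.png

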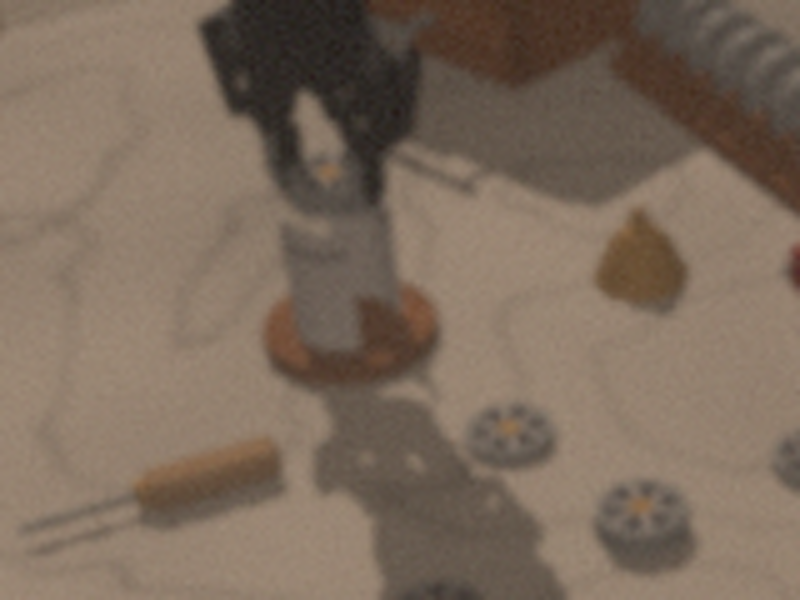

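Request:
arm_command --pt "0.0012 0.0018 0 0 0 0 1" --pt "0.0012 0.0018 0 0 0 0 1" --pt "0.0012 0.0018 0 0 0 0 1" --pt "0.0012 0.0018 0 0 0 0 1"

```text
time: 4.75
tcp_pos: [509.7, 269.4, 99.4]
orientation: [-0.791, 3.033, -0.001]
force: [-0.7, -0.2, -0.2]
gripper_width: 0.557
```

Run:
```python
from h import *
from plant import robot
print(robot.get_obs()['tcp_pos'])
o,p,d,cm=snap("p1c"); print(o['tcp_pos'],o['qvel'])
print("rim",rim(o,p,d,cm)); o,p,d,cm=snap("p1d"); print(o['tcp_pos']);print("rim",rim(o,p,d,cm))
I={'orientation':np.zeros(3),'tcp_pos':np.zeros(3)}
C=cloud(cm,d,I)
for r in (230,234,238,242,290,330,334,338): print(r,C[r,280].round(1))
```

```text
[509.73673499 269.426991    99.39222827]
[509.73673499 269.426991    99.39222827] [-2.34413739e-03  4.87539677e-03  5.80788794e-03  4.64689098e-04
 -1.55440295e-03  9.13488746e-05]
rim (array([510.23588286, 269.41067167]), 1201, array([487.55314135, 256.4571075 ,  85.9510922 ]), np.float64(1.1860786229256766))
[509.60376634 269.39824002  99.13058264]
rim (array([510.22747119, 269.39220473]), 1194, array([487.55152538, 256.36735983,  85.9946837 ]), np.float64(1.180909291107273))
230 [ 22.4  -0.7 -10.1]
234 [ 22.   -0.7 -13.8]
238 [ 21.3  -0.7 -16.6]
242 [ 19.4  -0.7 -16.3]
290 [ -2.4  -0.7 -17.6]
330 [-23.3  -0.7 -16.4]
334 [-25.5  -0.7 -16.4]
338 [-119.8   -0.6  100.6]
```

Request:
arm_command --pt "-0.0013 -0.0003 0 0 0 0 1" --pt "-0.0013 -0.0003 -0.006 0 0 0 1" --pt "-0.0013 -0.0003 -0.012 0 0 0 1" --pt "-0.0013 -0.0003 -0.018 0 0 0 1" --pt "-0.0013 -0.0003 -0.02 0 0 0 1"

```text
time: 5.27
tcp_pos: [507.6, 268.9, 77.4]
orientation: [-0.792, 3.036, -0.002]
force: [-0.5, -0.5, -0.9]
gripper_width: 0.559
```

Request:
arm_command --pt "0.001 0.0003 -0.015 0 0 0 1" --pt "0.001 0.0003 -0.03 0 0 0 1" --pt "0.001 0.0003 -0.045 0 0 0 1" --pt "0.001 0.0003 -0.058 0 0 0 1" --pt "0.001 0.0003 -0.06 0 0 0 1"

```text
time: 5.68
tcp_pos: [509.7, 269.8, 16.1]
orientation: [-0.791, 3.033, -0.001]
force: [12.5, 7.6, -1.2]
gripper_width: 0.558
```

Request:
arm_command --pt "0.001 0.0006 -0.001 0 0 0 1" --pt "0.001 0.0006 -0.001 0 0 0 0.2" --pt "0.001 0.0006 -0.001 0 0 0 -0.4" --pt "0.001 0.0006 -0.001 0 0 0 -0.5" --pt "0.001 0.0006 -0.001 0 0 0 -0.5"

```text
time: 6.1
tcp_pos: [510.7, 270.3, 15.2]
orientation: [-0.791, 3.033, -0.001]
force: [-0.0, 0.0, -0.3]
gripper_width: 0.75
```

Request:
arm_command --pt "0 0 0.03 0 0 0 -0.5" --pt "0 0 0.07 0 0 0 -0.5" --pt "0 0 0.11 0 0 0 -0.5" --pt "0 0 0.15 0 0 0 -0.5" --pt "0 0 0.17 0 0 0 -0.5"

```text
time: 6.52
tcp_pos: [511.5, 270.6, 190.7]
orientation: [-0.79, 3.028, 0.0]
force: [0.9, 0.4, 0.7]
gripper_width: 0.755
```

Run:
```python
from h import *
o,p,d,cm=snap("p1e"); print(o['tcp_pos'],o['orientation'],o['gripper_width'],o['force'])
print("rim",rim(o,p,d,cm))
M=N[:2]+N[3:]
for n,w in zip(M,wheels(o,p,d,cm,M)): print(n,w)
```

```text
[511.48178084 270.63533703 190.69519404] [-7.89899424e-01  3.02780435e+00  2.20937975e-04] 0.7546530586639765 [0.89731994 0.37964846 0.72944596]
rim (array([510.41910531, 269.47331859]), 992, array([512.19130602, 270.48956918,  85.8185411 ]), np.float64(1.1823198611879318))
(635, -119, 16) None
(560, 13, 16) (558.3, 22.7, 40.8, 52.3, 15.8, 163)
(667, 9, 8) (663.2, 31.1, 10.1, 40.8, 7.4, 74)
(539, -130, 8) None
(538, 123, 8) (540.7, 126.9, 49.0, 50.0, 7.8, 146)
(437, 7, 8) None
```

View pics/p1e.png

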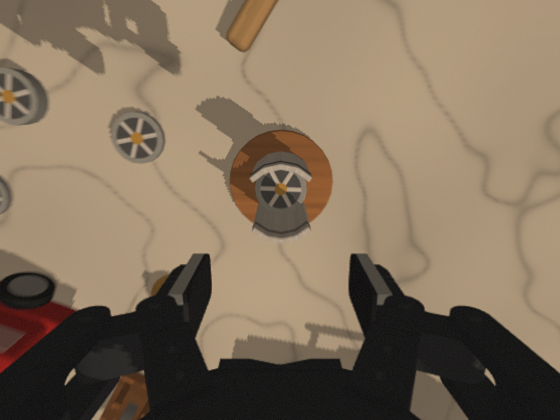

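Wheel 1 lies flat in the tube at pixel (281,188). On to the second thick wheel.

Request:
arm_command --pt "0.008 -0.04 0.01 0 0 0 -0.55" --pt "0.015 -0.08 0.01 0 0 0 -0.55" --pt "0.023 -0.12 0.01 0 0 0 -0.55" --pt "0.03 -0.16 0.01 0 0 0 -0.55" --pt "0.037 -0.2 0.01 0 0 0 -0.55"

```text
time: 6.98
tcp_pos: [549.1, 69.1, 203.3]
orientation: [-0.79, 3.024, 0.0]
force: [0.6, -0.0, -0.4]
gripper_width: 0.773
```

Request:
arm_command --pt "0.006 -0.03 0 0 0 0 -0.55" --pt "0.012 -0.056 0 0 0 0 -0.55" --pt "0.012 -0.056 0 0 0 0 -0.55" --pt "0.012 -0.056 0 0 0 0 -0.55"

```text
time: 7.32
tcp_pos: [561.1, 11.9, 203.2]
orientation: [-0.786, 3.025, 0.001]
force: [-0.2, -0.6, -0.3]
gripper_width: 0.776
```

Run:
```python
from h import *
o,p,d,cm=snap("w2"); print(o['tcp_pos'],o['orientation'],o['gripper_width'],o['qpos'])
M=N[:2]+N[3:]
for n,w in zip(M,wheels(o,p,d,cm,M)): print(n,w)
```

```text
[561.11707815  11.87295811 203.18844854] [-7.85853757e-01  3.02517475e+00  6.46316554e-04] 0.7757922313866741 [-0.11973016  0.12256263  1.5257521   0.00625984  1.47852393 -2.19936507]
(635, -119, 16) (635.4, -113.1, 48.6, 51.9, 15.7, 137)
(560, 13, 16) (560.5, 14.4, 48.3, 49.1, 15.7, 134)
(667, 9, 8) (669.2, 10.8, 48.1, 49.3, 7.6, 116)
(539, -130, 8) (539.6, -129.6, 48.8, 49.7, 7.7, 151)
(538, 123, 8) (541.1, 124.8, 47.9, 49.2, 7.6, 124)
(437, 7, 8) (438.2, 7.1, 48.6, 49.6, 7.7, 153)
```

View pics/w2.png

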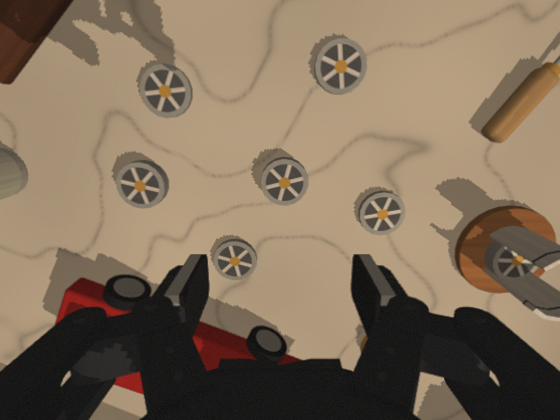

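Request:
arm_command --pt "-0.0006 0.002 -0.04 -0.2 0.9 0 -0.55" --pt "-0.0006 0.002 -0.08 -0.2 0.9 0 -0.55" --pt "-0.0006 0.002 -0.12 -0.2 0.9 0 -0.55" --pt "-0.0006 0.002 -0.155 -0.2 0.9 0 -0.55" --pt "-0.0006 0.002 -0.175 -0.2 0.9 0 -0.55"

```text
time: 7.78
tcp_pos: [558.3, 16.6, 24.4]
orientation: [0.793, -3.036, -0.004]
force: [0.3, 0.2, -0.3]
gripper_width: 0.771
```

Request:
arm_command --pt "0 0 0 0 0 0 -0.55"

```text
time: 7.87
tcp_pos: [556.1, 18.0, 20.7]
orientation: [0.794, -3.03, -0.008]
force: [0.1, -0.6, -1.0]
gripper_width: 0.773
```

Request:
arm_command --pt "0.004 -0.0035 -0.008 0.1 -0.3 0 -0.55" --pt "0.0042 -0.0036 -0.015 0.1 -0.3 0 -0.55" --pt "0.0042 -0.0036 -0.019 0.1 -0.3 0 -0.55" --pt "0.0042 -0.0036 -0.02 0.1 -0.3 0 -0.55" --pt "0.0042 -0.0036 -0.02 0.1 -0.3 0 -0.55"

```text
time: 8.28
tcp_pos: [560.6, 14.4, 1.3]
orientation: [0.796, -3.036, -0.008]
force: [0.0, 0.4, -0.7]
gripper_width: 0.771
```

Request:
arm_command --pt "0 0 0 0 0 0 -0.1" --pt "0 0 0 0 0 0 0.4" --pt "0 0 0 0 0 0 1" --pt "0 0 0 0 0 0 1" --pt "0 0 0 0 0 0 1"

```text
time: 8.7
tcp_pos: [561.2, 14.3, 2.6]
orientation: [0.796, -3.038, -0.007]
force: [-4.0, -0.1, 10.5]
gripper_width: 0.559
```

Request:
arm_command --pt "0 0 0.03 0 0 0 1" --pt "0 0 0.07 0 0 0 1" --pt "0 0 0.11 0 0 0 1" --pt "-0.006 0.03 0.135 0 0 0 1" --pt "-0.014 0.07 0.14 0 0 0 1"

```text
time: 9.12
tcp_pos: [549.3, 83.2, 148.4]
orientation: [-0.789, 3.034, 0.003]
force: [1.5, 0.4, -0.2]
gripper_width: 0.553
```

Request:
arm_command --pt "-0.007 0.037 0 0 0 0 1" --pt "-0.014 0.074 0 0 0 0 1" --pt "-0.021 0.11 0 0 0 0 1" --pt "-0.028 0.145 0 0 0 0 1" --pt "-0.036 0.18 0 0 0 0 1"

```text
time: 9.53
tcp_pos: [512.8, 264.9, 149.2]
orientation: [-0.789, 3.033, 0.003]
force: [0.4, -0.8, 0.4]
gripper_width: 0.552
```

Request:
arm_command --pt "0 0 0 0 0 0 1" --pt "0 0 0 0 0 0 1"

```text
time: 9.7
tcp_pos: [512.2, 266.7, 149.7]
orientation: [-0.793, 3.031, 0.003]
force: [0.4, -0.3, -0.0]
gripper_width: 0.551
```

```bash
cat >> h.py <<'E'
def hub(o,p,d,cm):
    "hub of the held wheel (orange) in tool frame, and implied world xy"
    s=p[270:315,255:306].astype(int); m=(s[...,2]-s[...,0]>70)
    v,u=np.nonzero(m); uv=(u.mean()+255,v.mean()+270)
    I={'orientation':np.zeros(3),'tcp_pos':np.zeros(3)}
    C=cloud(cm,d,I); vv,uu=int(uv[1]),int(uv[0]); z=np.median(C[vv-8:vv+9,uu-8:uu+9,2])
    t=plane(cm,[uv],z,I)[0]
    w=Rn.from_rotvec(o['orientation']).as_matrix()@t+o['tcp_pos']
    return uv,t.round(1),w.round(1)
E
python3 - <<'E'
from h import *
o,p,d,cm=snap("p2"); print(o['tcp_pos'],o['orientation'])
print(hub(o,p,d,cm)); print(rim(o,p,d,cm))
E
```

```text
[512.19285992 266.6653474  149.7136017 ] [-0.79325957  3.03111403  0.00341185]
((np.float64(279.63759689922483), np.float64(280.84496124031006)), array([ -0.4,  -0.9, -13.2]), array([512.9, 266. , 162.9]))
(array([510.32856723, 269.38728334]), 669, array([487.73465288, 256.31132719,  86.10274909]), np.float64(1.1688668373842723))
```

Request:
arm_command --pt "-0.0014 0.004 -0.02 0 0 0 1" --pt "-0.0014 0.004 -0.035 0 0 0 1" --pt "-0.0014 0.004 -0.04 0 0 0 1" --pt "-0.0014 0.004 -0.042 0 0 0 1" --pt "-0.0014 0.004 -0.042 0 0 0 1"

```text
time: 10.17
tcp_pos: [511.6, 268.6, 107.9]
orientation: [-0.79, 3.032, 0.003]
force: [-0.5, 0.2, 0.1]
gripper_width: 0.558
```

Run:
```python
from h import *
o,p,d,cm=snap("p2b"); print(o['tcp_pos'],o['orientation'])
print(hub(o,p,d,cm)); print(rim(o,p,d,cm))
```

```text
[511.57326298 268.63293824 107.85374006] [-7.89599656e-01  3.03227297e+00  2.71263592e-03]
((np.float64(279.65697674418607), np.float64(280.8837209302326)), array([ -0.5,  -0.9, -13.1]), array([512.3, 268. , 121. ]))
(array([510.2495324 , 269.39095217]), 1079, array([487.60361093, 256.36435172,  85.96834156]), np.float64(1.1762411633213363))
```

View pics/p2b.png

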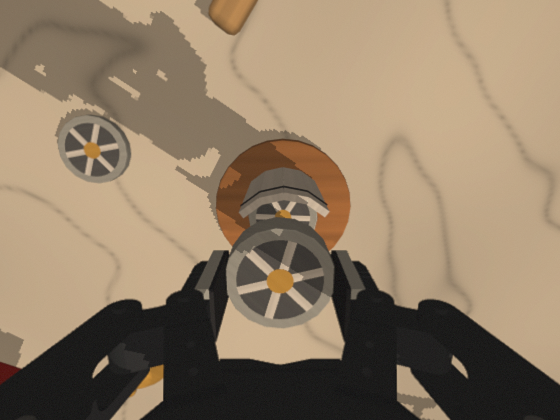

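Request:
arm_command --pt "-0.001 0.002 -0.004 0 0 0 1" --pt "-0.001 0.002 -0.01 0 0 0 1" --pt "-0.001 0.002 -0.018 0 0 0 1" --pt "-0.001 0.002 -0.024 0 0 0 1" --pt "-0.001 0.002 -0.028 0 0 0 1"

```text
time: 10.63
tcp_pos: [510.4, 270.8, 79.1]
orientation: [-0.79, 3.033, 0.003]
force: [0.1, -0.3, -0.9]
gripper_width: 0.56
```

Inside, with no contact. I'll lower it onto the pile, where TCP should end near z=31.

Request:
arm_command --pt "0.0004 0 -0.012 0 0 0 1" --pt "0.0004 0 -0.024 0 0 0 1" --pt "0.0004 0 -0.036 0 0 0 1" --pt "0.0004 0 -0.044 0 0 0 1" --pt "0.0004 0 -0.046 0 0 0 1"

```text
time: 11.05
tcp_pos: [509.9, 270.4, 31.0]
orientation: [-0.791, 3.035, 0.002]
force: [-0.4, 0.8, -0.1]
gripper_width: 0.555
```

Request:
arm_command --pt "0 0 0 0 0 0 1" --pt "0 0 0 0 0 0 0.3" --pt "0 0 0 0 0 0 -0.3" --pt "0 0 0 0 0 0 -0.5" --pt "0 0 0 0 0 0 -0.5"

```text
time: 11.47
tcp_pos: [510.1, 270.5, 31.3]
orientation: [-0.791, 3.035, 0.002]
force: [-0.1, 0.5, 0.5]
gripper_width: 0.75
```

Request:
arm_command --pt "0 0 0.03 0 0 0 -0.5" --pt "0 0 0.07 0 0 0 -0.5" --pt "0 0 0.11 0 0 0 -0.5" --pt "0 0 0.15 0 0 0 -0.5" --pt "0 0 0.16 0 0 0 -0.5"

```text
time: 11.88
tcp_pos: [511.6, 271.1, 198.2]
orientation: [-0.789, 3.027, 0.004]
force: [0.7, 0.3, 0.9]
gripper_width: 0.752
```

```bash
cat >> h.py <<'E'
def pile(o,p,d,cm,c0=(510.5,269.7)):
    C=cloud(cm,d,o); m=(np.hypot(C[...,0]-c0[0],C[...,1]-c0[1])<20); return m.sum(),np.percentile(C[m][:,2],[10,30,50,70,90]).round(1)
E
python3 - <<'E'
from h import *
o,p,d,cm=snap("p2e"); print(o['tcp_pos'],o['orientation'])
print(rim(o,p,d,cm)); print(pile(o,p,d,cm))
E
```

```text
[511.59005095 271.10092439 198.23647437] [-0.78871924  3.02658414  0.00362792]
(array([510.41698322, 269.48976287]), 928, array([512.15931321, 270.44647497,  85.85447308]), np.float64(1.1851465401866152))
(np.int64(8456), array([ 43.9, 274.6, 278.8, 282.6, 286.4]))
```

View pics/p2e.png

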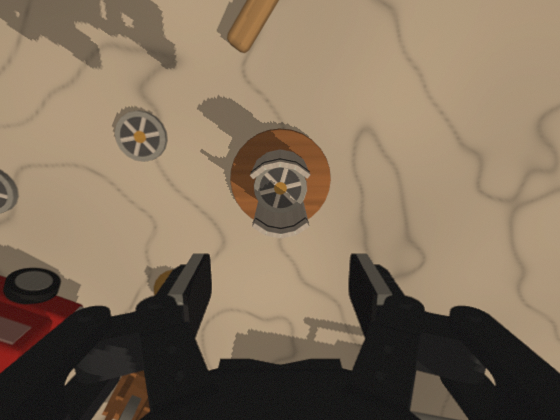

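Pile top is at 44 mm as expected, so that's two thick wheels. On to the third.

Request:
arm_command --pt "0.012 -0.039 0 0 0 0 -0.55" --pt "0.024 -0.078 0 0 0 0 -0.55" --pt "0.037 -0.117 0 0 0 0 -0.55" --pt "0.05 -0.156 0 0 0 0 -0.55" --pt "0.062 -0.194 0 0 0 0 -0.55"

```text
time: 12.35
tcp_pos: [573.9, 75.2, 197.3]
orientation: [-0.789, 3.026, 0.004]
force: [1.3, 1.2, -0.8]
gripper_width: 0.78
```

Request:
arm_command --pt "0.012 -0.039 0 0 0 0 -0.55" --pt "0.024 -0.078 0 0 0 0 -0.55" --pt "0.037 -0.117 0 0 0 0 -0.55" --pt "0.05 -0.156 0 0 0 0 -0.55" --pt "0.06 -0.19 0 0 0 0 -0.55"

```text
time: 12.77
tcp_pos: [634.2, -117.5, 196.7]
orientation: [-0.788, 3.027, 0.003]
force: [0.4, 0.9, 0.7]
gripper_width: 0.776
```

Request:
arm_command --pt "0 0 0 0 0 0 -0.55" --pt "0 0 0 0 0 0 -0.55"

```text
time: 12.93
tcp_pos: [634.1, -119.6, 195.6]
orientation: [-0.784, 3.029, 0.004]
force: [-0.3, 0.3, -0.4]
gripper_width: 0.779
```

Run:
```python
from h import *
o,p,d,cm=snap("w3"); print(o['tcp_pos'],o['orientation'],o['qpos'][5])
M=N[:1]+N[3:]
for n,w in zip(M,wheels(o,p,d,cm,M)): print(n,w)
```

```text
[ 634.14660017 -119.63852778  195.58552246] [-0.7838464   3.02923725  0.00419324] -2.3880386075705373
(635, -119, 16) (636.4, -114.8, 48.3, 49.3, 15.6, 136)
(667, 9, 8) (668.8, 8.6, 43.1, 46.5, 7.4, 141)
(539, -130, 8) (540.1, -130.7, 48.4, 48.9, 7.8, 150)
(538, 123, 8) (541.4, 124.2, 48.1, 50.4, 7.5, 135)
(437, 7, 8) (439.0, 6.1, 48.7, 50.7, 7.7, 161)
```

View pics/w3.png

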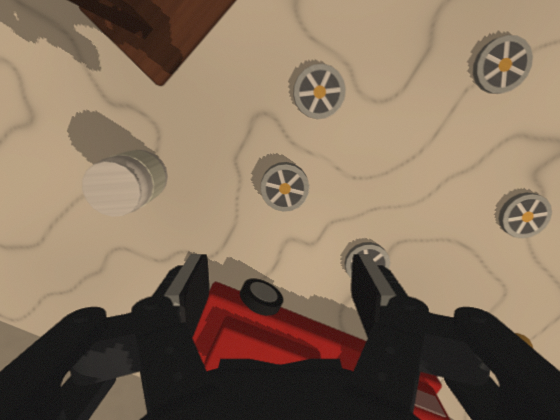

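Run:
```python
from h import *
from plant import cams,robot
o=robot.get_obs(); R=Rn.from_rotvec(o['orientation']).as_matrix()
d=np.load("pics/top0.npy"); cm=cams.camera_model("top"); C=cloud(cm,d)
m=(C[...,2]>40)&(C[...,2]<130)&(C[...,0]>660)&(C[...,1]>-200)&(C[...,1]<250)
m[160:,:]&=True
P=C[m]; P=P[(P[:,0]<900)]
T=(P-np.array([636.4,-114.8,1]))@R
s=(np.abs(T[:,1])<60)
i=np.argsort(-T[:,0])
print(P[np.argsort(P[:,0])][:6].round(0)); 
print("closest along tool -x within |y|<60:",T[s][np.argsort(-T[s][:,0])][:8].round(0))
```

```text
[[679. 227.  43.]
 [680. 234.  41.]
 [680. 231.  41.]
 [681. 228.  54.]
 [681. 232.  52.]
 [682. 226.  46.]]
closest along tool -x within |y|<60: [[-107.  -35.  -44.]
 [-109.  -33.  -41.]
 [-110.  -59.  -44.]
 [-111.  -30.  -43.]
 [-111.  -56.  -47.]
 [-111.  -34.  -48.]
 [-112.  -27.  -45.]
 [-112.  -49.  -40.]]
```

Request:
arm_command --pt "0.0023 0.0048 -0.04 -0.1 0.3 0 -0.55" --pt "0.0023 0.0048 -0.08 -0.1 0.3 0 -0.55" --pt "0.0023 0.0048 -0.12 -0.1 0.3 0 -0.55" --pt "0.0023 0.0048 -0.15 -0.1 0.3 0 -0.55" --pt "0.0023 0.0048 -0.17 -0.1 0.3 0 -0.55"

```text
time: 13.4
tcp_pos: [634.6, -111.1, 22.5]
orientation: [-0.791, 3.036, 0.007]
force: [-0.7, -0.2, -1.0]
gripper_width: 0.775
```

Request:
arm_command --pt "0 0 0 0 0 0 -0.55" --pt "0 0 0 0 0 0 -0.55"

```text
time: 13.57
tcp_pos: [633.8, -109.4, 21.8]
orientation: [-0.793, 3.037, 0.009]
force: [-0.2, -0.5, 0.0]
gripper_width: 0.771
```

Request:
arm_command --pt "0.0025 -0.005 -0.006 0 0 0 -0.55" --pt "0.0025 -0.005 -0.013 0 0 0 -0.55" --pt "0.0025 -0.005 -0.019 0 0 0 -0.55" --pt "0.0025 -0.005 -0.02 0 0 0 -0.55" --pt "0.0025 -0.005 -0.02 0 0 0 -0.55"

```text
time: 13.98
tcp_pos: [636.2, -114.4, 1.6]
orientation: [-0.793, 3.037, 0.01]
force: [0.8, 0.1, 0.2]
gripper_width: 0.776
```

Request:
arm_command --pt "0 0 0 0 0 0 -0.1" --pt "0 0 0 0 0 0 0.4" --pt "0 0 0 0 0 0 1" --pt "0 0 0 0 0 0 1" --pt "0 0 0 0 0 0 1"

```text
time: 14.4
tcp_pos: [636.6, -114.6, 2.6]
orientation: [-0.793, 3.036, 0.009]
force: [-1.7, -0.4, 5.5]
gripper_width: 0.554
```

Request:
arm_command --pt "0 0 0.03 0 0 0 1" --pt "0 0 0.07 0 0 0 1" --pt "0 0 0.11 0 0 0 1" --pt "-0.012 0.035 0.145 0 0 0 1" --pt "-0.024 0.074 0.15 0 0 0 1"

```text
time: 14.82
tcp_pos: [616.3, -49.0, 156.2]
orientation: [-0.787, 3.032, 0.003]
force: [1.9, 1.1, 0.6]
gripper_width: 0.554
```

Target is (511,270), so the remaining shift is (-105,319).

Request:
arm_command --pt "-0.013 0.039 0 0 0 0 1" --pt "-0.026 0.078 0 0 0 0 1" --pt "-0.039 0.117 0 0 0 0 1" --pt "-0.051 0.156 0 0 0 0 1" --pt "-0.063 0.19 0 0 0 0 1"

```text
time: 15.23
tcp_pos: [552.2, 143.1, 156.7]
orientation: [-0.787, 3.031, 0.003]
force: [0.9, 0.5, 0.1]
gripper_width: 0.558
```

Request:
arm_command --pt "-0.013 0.039 0 0 0 0 1" --pt "-0.026 0.078 -0.01 0 0 0 1" --pt "-0.039 0.117 -0.02 0 0 0 1" --pt "-0.0415 0.127 -0.03 0 0 0 1" --pt "-0.0415 0.127 -0.03 0 0 0 1"

```text
time: 15.65
tcp_pos: [508.8, 272.8, 125.0]
orientation: [-0.792, 3.032, 0.004]
force: [-0.2, -0.7, -1.1]
gripper_width: 0.555
```

Request:
arm_command --pt "0 0 0 0 0 0 1" --pt "0 0 0 0 0 0 1"

```text
time: 15.82
tcp_pos: [508.9, 272.4, 125.1]
orientation: [-0.793, 3.032, 0.004]
force: [0.1, 0.3, -0.8]
gripper_width: 0.557
```

Run:
```python
from h import *
o,p,d,cm=snap("p3"); print(o['tcp_pos'],o['orientation'])
print(hub(o,p,d,cm)); print(rim(o,p,d,cm))
```

```text
[508.94710613 272.36013573 125.13563331] [-0.79260134  3.03168506  0.00381493]
((np.float64(279.7123552123552), np.float64(281.8243243243243)), array([ -0.9,  -0.9, -13.3]), array([510. , 272. , 138.4]))
(array([510.26016214, 269.45696037]), 867, array([487.51251104, 256.54894921,  86.11529447]), np.float64(1.1854488722356025))
```

Request:
arm_command --pt "0.0011 -0.002 -0.008 0 0 0 1" --pt "0.0011 -0.002 -0.016 0 0 0 1" --pt "0.0011 -0.002 -0.022 0 0 0 1" --pt "0.0011 -0.002 -0.025 0 0 0 1" --pt "0.0011 -0.002 -0.025 0 0 0 1"

```text
time: 16.28
tcp_pos: [510.1, 269.6, 99.3]
orientation: [-0.791, 3.033, 0.004]
force: [0.5, -0.4, -0.8]
gripper_width: 0.552
```

Run:
```python
from h import *
o,p,d,cm=snap("p3b"); print(o['tcp_pos'],o['orientation'])
print(hub(o,p,d,cm)); print(rim(o,p,d,cm))
```

```text
[510.07143611 269.55106148  99.26125233] [-0.79084537  3.03326983  0.00353093]
((np.float64(279.7370441458733), np.float64(281.77543186180424)), array([ -0.9,  -0.9, -13.2]), array([511.2, 269.2, 112.4]))
(array([510.26043306, 269.44034151]), 1207, array([487.59092784, 256.40632744,  86.0902863 ]), np.float64(1.2192231113473038))
```

Request:
arm_command --pt "0 0.0007 -0.006 0 0 0 1" --pt "0 0.0007 -0.012 0 0 0 1" --pt "0 0.0007 -0.018 0 0 0 1" --pt "0 0.0007 -0.022 0 0 0 1" --pt "0 0.0007 -0.022 0 0 0 1"

```text
time: 16.75
tcp_pos: [509.8, 270.3, 76.6]
orientation: [-0.792, 3.034, 0.003]
force: [0.4, 0.2, -1.6]
gripper_width: 0.558
```

Request:
arm_command --pt "0 0 -0.007 0 0 0 1" --pt "0 0 -0.015 0 0 0 1" --pt "0 0 -0.022 0 0 0 1" --pt "0 0 -0.028 0 0 0 1" --pt "0 0 -0.028 0 0 0 1"

```text
time: 17.17
tcp_pos: [509.2, 270.2, 47.2]
orientation: [-0.792, 3.036, 0.003]
force: [-0.5, -0.6, -1.0]
gripper_width: 0.558
```

Request:
arm_command --pt "0 0 0 0 0 0 1" --pt "0 0 0 0 0 0 0.3" --pt "0 0 0 0 0 0 -0.3" --pt "0 0 0 0 0 0 -0.5" --pt "0 0 0 0 0 0 -0.5"

```text
time: 17.58
tcp_pos: [509.4, 270.2, 47.5]
orientation: [-0.792, 3.035, 0.003]
force: [-0.5, 0.1, -0.1]
gripper_width: 0.751
```

Request:
arm_command --pt "0 0 0.03 0 0 0 -0.5" --pt "0 0 0.07 0 0 0 -0.5" --pt "0 0 0.11 0 0 0 -0.5" --pt "0 0 0.14 0 0 0 -0.5" --pt "0 0 0.14 0 0 0 -0.5"

```text
time: 18.0
tcp_pos: [511.3, 271.0, 194.6]
orientation: [-0.79, 3.026, 0.005]
force: [0.5, 0.1, 1.8]
gripper_width: 0.752
```

```bash
sed -i 's/<20); return/<20)\&(C[...,2]<150); return/' h.py
python3 - <<'E'
from h import *
o,p,d,cm=snap("p3e"); print(o['tcp_pos'],o['orientation'])
print(rim(o,p,d,cm)); print(pile(o,p,d,cm))
M=N[5:6]
for n,w in zip(M,wheels(o,p,d,cm,M)): print(n,w)
E
```

```text
[511.31043459 270.9692363  194.63992316] [-0.78967912  3.02596186  0.00470151]
(array([510.48210776, 269.47018707]), 960, array([512.18743471, 270.49896579,  85.83502558]), np.float64(1.1888682588990567))
(np.int64(1573), array([58.9, 59.4, 59.8, 60.2, 60.7]))
(538, 123, 8) (551.6, 109.1, 37.6, 49.3, 7.8, 135)
```

View pics/p3e.png

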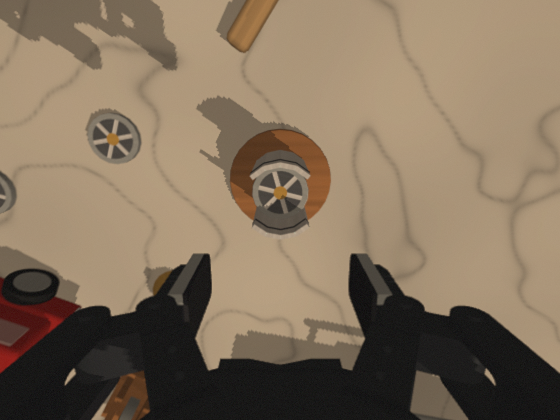

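The pile is at 60 mm, as expected. The nearest thin wheel has been knocked aside: it was at pixel (139,137) and is now at (113,139). I'll re-measure it when above it.

Request:
arm_command --pt "0.01 -0.04 0 0 0 0 -0.55" --pt "0.02 -0.08 0 0 0 0 -0.55" --pt "0.03 -0.12 0 0 0 0 -0.55" --pt "0.04 -0.155 0 0 0 0 -0.55" --pt "0.042 -0.169 0 0 0 0 -0.55"

```text
time: 18.47
tcp_pos: [553.1, 97.7, 190.2]
orientation: [-0.787, 3.031, 0.003]
force: [0.3, -0.1, -0.6]
gripper_width: 0.777
```

Request:
arm_command --pt "0 0 0 0 0 0 -0.55" --pt "0 0 0 0 0 0 -0.55"

```text
time: 18.63
tcp_pos: [552.9, 96.9, 189.2]
orientation: [-0.784, 3.034, 0.004]
force: [0.4, -0.7, -0.6]
gripper_width: 0.777
```

Run:
```python
from h import *
o,p,d,cm=snap("w4"); print(o['tcp_pos'],o['orientation'],o['qpos'][5])
M=[(553,98,8)]+N[3:]
for n,w in zip(M,wheels(o,p,d,cm,M)): print(n,w)
```

```text
[552.93956245  96.87098765 189.246323  ] [-0.78444049  3.03352845  0.00352787] -2.0434517676540005
(553, 98, 8) (555.4, 104.2, 48.3, 48.8, 7.6, 134)
(667, 9, 8) (669.0, 11.5, 48.4, 49.9, 7.6, 126)
(539, -130, 8) (539.5, -129.2, 48.8, 50.5, 7.8, 168)
(538, 123, 8) (551.7, 108.1, 36.0, 48.9, 7.7, 119)
(437, 7, 8) (439.3, 8.3, 44.8, 49.4, 7.8, 168)
```

View pics/w4.png

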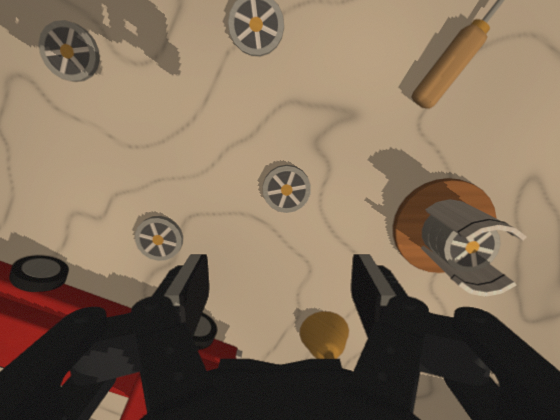

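Request:
arm_command --pt "0.0022 0.006 -0.04 0 0 0 -0.55" --pt "0.0022 0.006 -0.08 0 0 0 -0.55" --pt "0.0022 0.006 -0.12 0 0 0 -0.55" --pt "0.0022 0.006 -0.15 0 0 0 -0.55" --pt "0.0022 0.006 -0.165 0 0 0 -0.55"

```text
time: 19.1
tcp_pos: [552.5, 105.5, 20.1]
orientation: [-0.79, 3.037, 0.006]
force: [-0.2, -0.1, -0.3]
gripper_width: 0.778
```

Request:
arm_command --pt "0 0 0 0 0 0 -0.55" --pt "0 0 0 0 0 0 -0.55"

```text
time: 19.27
tcp_pos: [551.4, 106.8, 19.2]
orientation: [-0.793, 3.039, 0.007]
force: [0.2, 0.6, 0.6]
gripper_width: 0.773
```

Request:
arm_command --pt "0.004 -0.0026 -0.006 0 0 0 -0.55" --pt "0.004 -0.0026 -0.013 0 0 0 -0.55" --pt "0.004 -0.0026 -0.019 0 0 0 -0.55" --pt "0.004 -0.0026 -0.021 0 0 0 -0.55" --pt "0.004 -0.0026 -0.021 0 0 0 -0.55"

```text
time: 19.68
tcp_pos: [555.2, 104.2, -2.2]
orientation: [-0.793, 3.039, 0.007]
force: [0.3, -0.1, 0.2]
gripper_width: 0.775
```

Request:
arm_command --pt "0 0 0 0 0 0 -0.1" --pt "0 0 0 0 0 0 0.4" --pt "0 0 0 0 0 0 1" --pt "0 0 0 0 0 0 1" --pt "0 0 0 0 0 0 1"

```text
time: 20.1
tcp_pos: [555.5, 104.1, -1.3]
orientation: [-0.793, 3.038, 0.007]
force: [-3.1, -1.3, 7.9]
gripper_width: 0.548
```

Request:
arm_command --pt "0 0 0.03 0 0 0 1" --pt "0 0 0.07 0 0 0 1" --pt "0 0 0.11 0 0 0 1" --pt "-0.01 0.035 0.13 0 0 0 1" --pt "-0.018 0.07 0.13 0 0 0 1"

```text
time: 20.52
tcp_pos: [539.4, 174.2, 134.6]
orientation: [-0.786, 3.032, 0.006]
force: [1.4, -0.1, 0.2]
gripper_width: 0.548
```

Request:
arm_command --pt "-0.01 0.035 0 0 0 0 1" --pt "-0.02 0.07 0 0 0 0 1" --pt "-0.023 0.085 0 0 0 0 1" --pt "-0.023 0.085 0 0 0 0 1" --pt "-0.023 0.085 0 0 0 0 1"

```text
time: 20.93
tcp_pos: [516.2, 259.8, 134.8]
orientation: [-0.789, 3.031, 0.006]
force: [0.4, 0.3, -0.9]
gripper_width: 0.546
```

Run:
```python
from h import *
o,p,d,cm=snap("p4"); print(o['tcp_pos'],o['orientation'])
print(hub(o,p,d,cm)); print(rim(o,p,d,cm))
```

```text
[516.16655613 259.81877018 134.77574449] [-0.78865156  3.03085331  0.00557738]
((np.float64(279.5), np.float64(278.3240740740741)), array([-1.4, -1. , -9.2]), array([517.8, 259.6, 143.9]))
(array([510.38600247, 269.29088496]), 781, array([488.02262784, 256.01097863,  86.15560794]), np.float64(1.1748159250453296))
```

View pics/p4.png

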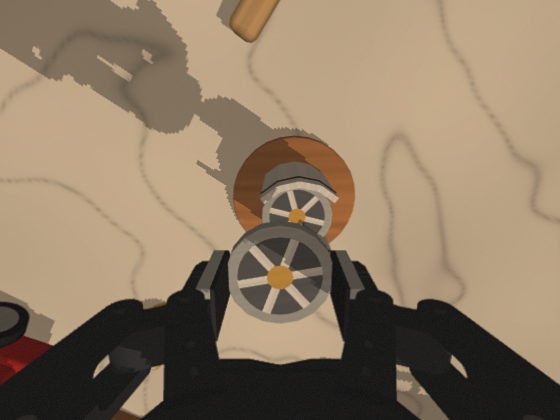

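Request:
arm_command --pt "-0.0066 0.0104 -0.01 0 0 0 1" --pt "-0.0066 0.0104 -0.02 0 0 0 1" --pt "-0.0066 0.0104 -0.03 0 0 0 1" --pt "-0.0066 0.0104 -0.035 0 0 0 1" --pt "-0.0066 0.0104 -0.035 0 0 0 1"

```text
time: 21.4
tcp_pos: [509.3, 268.7, 97.8]
orientation: [-0.787, 3.034, 0.005]
force: [0.1, -0.7, -0.3]
gripper_width: 0.551
```

Run:
```python
from h import *
o,p,d,cm=snap("p4b"); print(o['tcp_pos'],o['orientation'])
print(hub(o,p,d,cm)); print(rim(o,p,d,cm))
```

```text
[509.31925199 268.66096367  97.81388844] [-0.78666569  3.03418941  0.0048357 ]
((np.float64(279.5), np.float64(278.3240740740741)), array([-1.4, -1. , -9.1]), array([511. , 268.5, 106.9]))
(array([510.21969045, 269.3736639 ]), 1233, array([487.57890615, 256.31376219,  85.8931108 ]), np.float64(1.1760829919101203))
```

Request:
arm_command --pt "0.0003 0.0014 -0.006 0 0 0 1" --pt "0.0003 0.0014 -0.012 0 0 0 1" --pt "0.0003 0.0014 -0.018 0 0 0 1" --pt "0.0003 0.0014 -0.022 0 0 0 1" --pt "0.0003 0.0014 -0.022 0 0 0 1"

```text
time: 21.87
tcp_pos: [509.6, 270.1, 75.6]
orientation: [-0.787, 3.035, 0.005]
force: [0.3, -0.2, -1.0]
gripper_width: 0.55
```

Request:
arm_command --pt "0.0005 0 -0.005 0 0 0 1" --pt "0.0005 0 -0.01 0 0 0 1" --pt "0.0005 0 -0.013 0 0 0 1" --pt "0.0005 0 -0.015 0 0 0 1" --pt "0.0005 0 -0.015 0 0 0 1"

```text
time: 22.28
tcp_pos: [509.8, 270.0, 60.1]
orientation: [-0.787, 3.035, 0.005]
force: [0.7, -0.3, 0.5]
gripper_width: 0.549
```

Request:
arm_command --pt "0 0 -0.001 0 0 0 1" --pt "0 0 -0.001 0 0 0 0.3" --pt "0 0 -0.001 0 0 0 -0.3" --pt "0 0 -0.001 0 0 0 -0.5" --pt "0 0 -0.001 0 0 0 -0.5"

```text
time: 22.7
tcp_pos: [509.9, 270.1, 59.3]
orientation: [-0.787, 3.035, 0.005]
force: [0.0, 0.2, 0.4]
gripper_width: 0.75
```

Request:
arm_command --pt "0 0 0.03 0 0 0 -0.5" --pt "0 0 0.07 0 0 0 -0.5" --pt "0 0 0.11 0 0 0 -0.5" --pt "0 0 0.13 0 0 0 -0.5" --pt "0 0 0.13 0 0 0 -0.5"

```text
time: 23.12
tcp_pos: [511.5, 270.7, 194.9]
orientation: [-0.785, 3.027, 0.006]
force: [-0.5, 0.1, 1.4]
gripper_width: 0.754
```

Run:
```python
from h import *
o,p,d,cm=snap("p4e"); print(o['tcp_pos'],o['orientation'])
print(rim(o,p,d,cm)); print(pile(o,p,d,cm))
```

```text
[511.49066009 270.6906687  194.91087115] [-0.78520889  3.02745798  0.00594927]
(array([510.42203222, 269.46573058]), 956, array([512.10953656, 270.41873774,  85.88591255]), np.float64(1.1875139450520005))
(np.int64(1647), array([66.9, 67.4, 67.8, 68.1, 68.6]))
```

View pics/p4e.png

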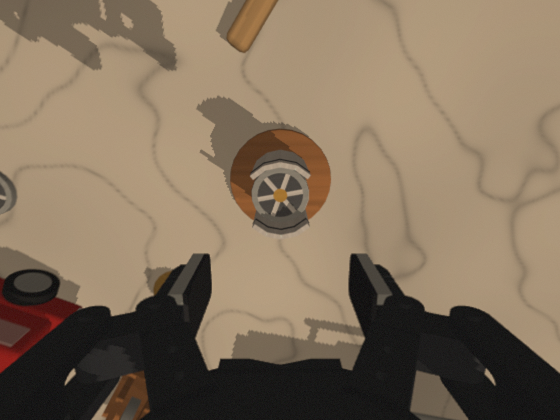

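Pile 68 mm. Next is the last thin wheel, near (438.5,7.5).

Request:
arm_command --pt "-0.011 -0.039 0 0 0 0 -0.55" --pt "-0.022 -0.078 0 0 0 0 -0.55" --pt "-0.033 -0.117 0 0 0 0 -0.55" --pt "-0.044 -0.156 0 0 0 0 -0.55" --pt "-0.055 -0.194 0 0 0 0 -0.55"

```text
time: 23.58
tcp_pos: [454.4, 74.9, 190.8]
orientation: [-0.787, 3.032, 0.006]
force: [1.0, -1.6, -0.2]
gripper_width: 0.772
```

Request:
arm_command --pt "-0.01 -0.035 0 0 0 0 -0.55" --pt "-0.018 -0.069 0 0 0 0 -0.55" --pt "-0.018 -0.069 0 0 0 0 -0.55" --pt "-0.018 -0.069 0 0 0 0 -0.55"

```text
time: 23.92
tcp_pos: [435.9, 4.6, 190.1]
orientation: [-0.782, 3.034, 0.006]
force: [0.3, 0.4, 0.4]
gripper_width: 0.774
```

Run:
```python
from h import *
o,p,d,cm=snap("w5"); print(o['tcp_pos'],o['orientation'],o['qpos'][5])
M=[(438.5,7.5,8)]
for n,w in zip(M,wheels(o,p,d,cm,M)): print(n,w)
```

```text
[435.88389555   4.5849277  190.06397221] [-0.7819806   3.03375911  0.00647249] -2.248219179443691
(438.5, 7.5, 8) (437.3, 6.9, 48.4, 48.7, 7.7, 134)
```

View pics/w5.png

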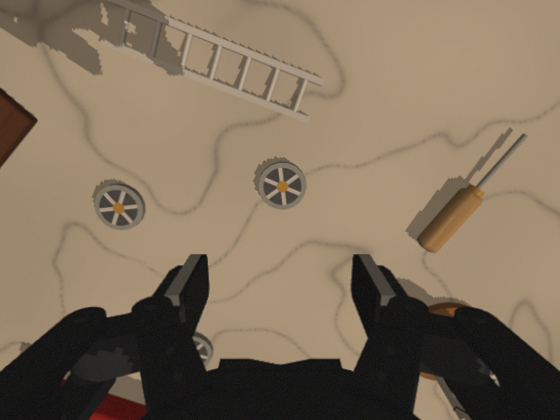

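Request:
arm_command --pt "0.0015 0.0015 -0.04 0 0 0 -0.55" --pt "0.0015 0.0015 -0.08 0 0 0 -0.55" --pt "0.0015 0.0015 -0.12 0 0 0 -0.55" --pt "0.0015 0.0015 -0.15 0 0 0 -0.55" --pt "0.0015 0.0015 -0.165 0 0 0 -0.55"

```text
time: 24.38
tcp_pos: [435.6, 8.9, 21.0]
orientation: [-0.789, 3.037, 0.01]
force: [-0.4, -0.6, -0.5]
gripper_width: 0.778
```

Request:
arm_command --pt "0 0 0 0 0 0 -0.55" --pt "0 0 0 0 0 0 -0.55"

```text
time: 24.55
tcp_pos: [434.7, 10.2, 19.9]
orientation: [-0.792, 3.039, 0.013]
force: [0.2, -0.1, -0.1]
gripper_width: 0.777
```

Target is (437.3,6.9,-1.5). The orientation's z component of 0.013 means about 0.7° of tilt, so I'll level it slightly.

Run:
```python
from h import *
from plant import robot
o=robot.get_obs(); R=Rn.from_rotvec(o['orientation']).as_matrix(); z=R[:,2]
print("corr deg",np.degrees(np.cross(z,[0,0,-1])))
```

```text
corr deg [-0.46950647 -0.05531157 -0.        ]
```

Request:
arm_command --pt "0.0026 -0.0033 -0.006 -0.4 0 0 -0.55" --pt "0.0026 -0.0033 -0.013 -0.4 0 0 -0.55" --pt "0.0026 -0.0033 -0.019 -0.4 0 0 -0.55" --pt "0.0026 -0.0033 -0.021 -0.4 0 0 -0.55" --pt "0.0026 -0.0033 -0.021 -0.4 0 0 -0.55"

```text
time: 24.97
tcp_pos: [437.2, 6.9, -1.4]
orientation: [0.792, -3.039, -0.003]
force: [-0.3, -0.1, -0.5]
gripper_width: 0.775
```

Request:
arm_command --pt "0 0 0 0 0 0 -0.1" --pt "0 0 0 0 0 0 0.4" --pt "0 0 0 0 0 0 1" --pt "0 0 0 0 0 0 1" --pt "0 0 0 0 0 0 1"

```text
time: 25.38
tcp_pos: [437.4, 6.8, -0.6]
orientation: [0.792, -3.04, -0.002]
force: [-5.3, 0.1, 11.7]
gripper_width: 0.55
```

Request:
arm_command --pt "0 0 0.03 0 0 0 1" --pt "0 0 0.07 0 0 0 1" --pt "0 0 0.11 0 0 0 1" --pt "0.01 0.037 0.135 0 0 0 1" --pt "0.02 0.075 0.135 0 0 0 1"

```text
time: 25.8
tcp_pos: [459.3, 80.1, 140.0]
orientation: [-0.784, 3.035, -0.002]
force: [1.3, -1.0, 0.6]
gripper_width: 0.546
```

Request:
arm_command --pt "0.01 0.038 0 0 0 0 1" --pt "0.021 0.077 0 0 0 0 1" --pt "0.032 0.116 0 0 0 0 1" --pt "0.042 0.155 0 0 0 0 1" --pt "0.05 0.18 0 0 0 0 1"

```text
time: 26.22
tcp_pos: [509.4, 263.5, 140.3]
orientation: [-0.785, 3.033, -0.001]
force: [0.7, -0.8, -0.8]
gripper_width: 0.542
```

Request:
arm_command --pt "0 0 0 0 0 0 1" --pt "0 0 0 0 0 0 1"

```text
time: 26.38
tcp_pos: [509.3, 264.8, 140.1]
orientation: [-0.789, 3.033, -0.001]
force: [-0.7, 0.2, -0.6]
gripper_width: 0.545
```

Run:
```python
from h import *
o,p,d,cm=snap("p5"); print(o['tcp_pos'],o['orientation'])
print(hub(o,p,d,cm)); print(rim(o,p,d,cm))
```

```text
[509.29069445 264.77706341 140.09899753] [-7.88759364e-01  3.03285447e+00 -6.38539804e-04]
((np.float64(279.5281173594132), np.float64(277.76039119804403)), array([-1.5, -1. , -8.3]), array([511. , 264.7, 148.5]))
(array([510.2930664, 269.3657609]), 741, array([487.76492361, 256.16156843,  86.06669854]), np.float64(1.1862499087827967))
```

Request:
arm_command --pt "0.0003 0.0052 -0.01 0 0 0 1" --pt "0.0003 0.0052 -0.02 0 0 0 1" --pt "0.0003 0.0052 -0.03 0 0 0 1" --pt "0.0003 0.0052 -0.038 0 0 0 1" --pt "0.0003 0.0052 -0.038 0 0 0 1"

```text
time: 26.85
tcp_pos: [508.6, 267.9, 99.8]
orientation: [-0.787, 3.037, -0.002]
force: [-0.6, -0.5, -0.7]
gripper_width: 0.547
```

Run:
```python
from h import *
o,p,d,cm=snap("p5b"); print(o['tcp_pos'],o['orientation'])
print(hub(o,p,d,cm)); print(rim(o,p,d,cm))
```

```text
[508.58706564 267.92628557  99.8190989 ] [-7.86772671e-01  3.03665040e+00 -1.63945126e-03]
((np.float64(279.6479217603912), np.float64(277.7677261613692)), array([-1.6, -0.9, -8.3]), array([510.4, 267.9, 108.1]))
(array([510.23072728, 269.37712377]), 1190, array([487.55227983, 256.42355399,  85.93900211]), np.float64(1.1844301868100753))
```

Request:
arm_command --pt "0.001 0.0021 -0.003 0 0 0 1" --pt "0.001 0.0021 -0.008 0 0 0 1" --pt "0.001 0.0021 -0.014 0 0 0 1" --pt "0.001 0.0021 -0.02 0 0 0 1" --pt "0.001 0.0021 -0.02 0 0 0 1"

```text
time: 27.32
tcp_pos: [509.4, 270.1, 79.5]
orientation: [-0.787, 3.037, -0.002]
force: [0.7, 0.4, -1.0]
gripper_width: 0.547
```

Request:
arm_command --pt "0.0002 0 -0.004 0 0 0 1" --pt "0.0002 0 -0.008 0 0 0 1" --pt "0.0002 0 -0.01 0 0 0 1" --pt "0.0002 0 -0.01 0 0 0 1"

```text
time: 27.65
tcp_pos: [509.4, 270.0, 68.9]
orientation: [-0.787, 3.038, -0.002]
force: [-0.1, 0.9, 0.7]
gripper_width: 0.548
```

Request:
arm_command --pt "0 0 -0.0005 0 0 0 1" --pt "0 0 -0.0005 0 0 0 0.3" --pt "0 0 -0.0005 0 0 0 -0.3" --pt "0 0 -0.0005 0 0 0 -0.5" --pt "0 0 -0.0005 0 0 0 -0.5"

```text
time: 28.07
tcp_pos: [509.5, 270.0, 68.6]
orientation: [-0.787, 3.038, -0.002]
force: [-0.1, 0.7, 0.4]
gripper_width: 0.745
```

Request:
arm_command --pt "0 0 0.03 0 0 0 -0.5" --pt "0 0 0.07 0 0 0 -0.5" --pt "0 0 0.11 0 0 0 -0.5" --pt "0 0 0.14 0 0 0 -0.5" --pt "0 0 0.14 0 0 0 -0.5"

```text
time: 28.48
tcp_pos: [511.2, 270.7, 215.6]
orientation: [-0.785, 3.029, -0.0]
force: [0.8, 0.2, 0.2]
gripper_width: 0.751
```

Run:
```python
from h import *
o,p,d,cm=snap("p5e"); print(o['tcp_pos'],o['orientation'])
print(rim(o,p,d,cm)); print(pile(o,p,d,cm))
o,p,d,cm=snap("p5s","side"); cv2.imwrite("pics/p5sz.png",cv2.resize(p[150:220,150:240],(720,560),interpolation=cv2.INTER_CUBIC))
```

```text
[511.21980145 270.71303792 215.63821755] [-7.85066849e-01  3.02876113e+00 -2.69681141e-04]
(array([510.47895746, 269.46591162]), 797, array([512.05442251, 270.42261558,  85.98694353]), np.float64(1.1723020189488096))
(np.int64(1521), array([74.9, 75.4, 75.8, 76.1, 76.6]))
```

View pics/p5e.png

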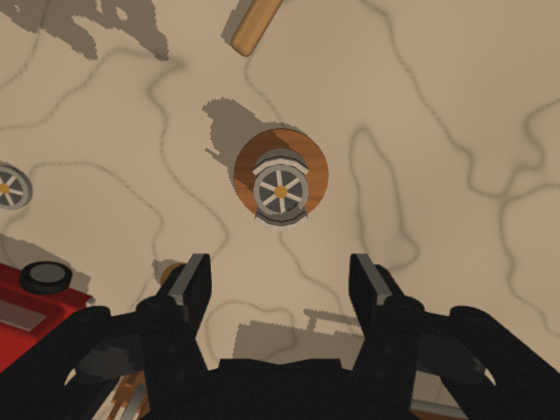

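View pics/p5sz.png

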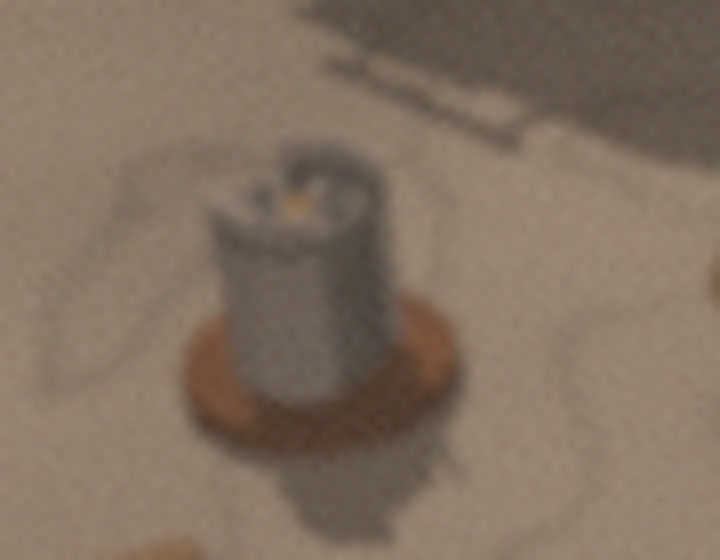

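The pile reads 76 mm, level with the line, and the top wheel lies flat at (280,190). Now the weight: I'll raise the tool, turn -45° and go over the hook.

Request:
arm_command --pt "0 -0.03 0.025 0 0 -7 -0.5" --pt "0 -0.06 0.05 0 0 -14 -0.5" --pt "0 -0.095 0.07 0 0 -21 -0.5" --pt "0 -0.13 0.09 0 0 -28 -0.5" --pt "0 -0.168 0.1 0 0 -35 -0.5"

```text
time: 29.0
tcp_pos: [509.6, 101.1, 310.8]
orientation: [0.171, 3.131, -0.004]
force: [1.1, -0.4, -0.0]
gripper_width: 0.752
```

Request:
arm_command --pt "0 -0.04 0.0 0 0 -7 -0.5" --pt "0 -0.08 0.005 0 0 -10 -0.5" --pt "0 -0.12 0.01 0 0 -10 -0.5" --pt "0 -0.16 0.01 0 0 -10 -0.5" --pt "0 -0.2 0.01 0 0 -10 -0.5"

```text
time: 29.42
tcp_pos: [509.0, -100.8, 319.8]
orientation: [0.443, 3.106, -0.004]
force: [1.4, 0.3, -0.5]
gripper_width: 0.752
```

Request:
arm_command --pt "0 -0.04 0.0 0 0 0 -0.5" --pt "0 -0.08 0 0 0 0 -0.5" --pt "-0.005 -0.12 0.0 0 0 0 -0.5" --pt "-0.01 -0.15 0.0 0 0 0 -0.5" --pt "-0.014 -0.17 0.0 0 0 0 -0.5"

```text
time: 29.83
tcp_pos: [494.0, -273.7, 317.7]
orientation: [0.447, 3.108, -0.003]
force: [0.8, 0.5, 0.1]
gripper_width: 0.752
```

Request:
arm_command --pt "0 0 0 0 0 0 -0.5" --pt "0 0 0 0 0 0 -0.5"

```text
time: 30.0
tcp_pos: [493.5, -274.7, 315.7]
orientation: [-0.45, -3.108, 0.0]
force: [-0.5, 0.6, 0.7]
gripper_width: 0.749
```

Run:
```python
from h import *
o,p,d,cm=snap("k1"); print(o['tcp_pos'],o['orientation'],o['qpos'])
C=cloud(cm,d,o)
m=(np.hypot(C[...,0]-494,C[...,1]+278)<40)&(C[...,2]>182)&(C[...,2]<205)
P=C[m]; print(len(P),P.mean(0)); print(cv2.minAreaRect(P[:,:2].astype(np.float32)))
```

```text
[ 493.47301693 -274.69828398  315.74534959] [-4.50006394e-01 -3.10810522e+00  4.00038745e-04] [-6.43922493e-01  1.16067413e-01  1.30806010e+00 -7.49276944e-04
  1.71829005e+00 -1.92725733e+00]
314 [ 495.53546246 -278.71273824  190.89734138]
((496.3966979980469, -278.904296875), (13.72987174987793, 14.4689359664917), 73.07608032226562)
```

View pics/k1.png

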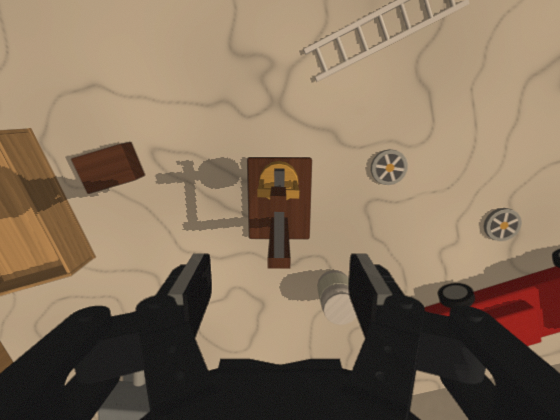

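Grip top is at (496,-279), z=191, and its 13.7×14.5 mm outline fits. The jaws are aligned at 73.5° against 73°. Going down.

Request:
arm_command --pt "0.0025 -0.004 -0.03 0 0 0 -0.5" --pt "0.0025 -0.004 -0.06 0 0 0 -0.5" --pt "0.0025 -0.004 -0.085 0 0 0 -0.5" --pt "0.0025 -0.004 -0.1 0 0 0 -0.5" --pt "0.0025 -0.004 -0.1 0 0 0 -0.5"

```text
time: 30.47
tcp_pos: [495.7, -275.5, 212.7]
orientation: [-0.445, -3.105, -0.004]
force: [-0.7, 0.5, -0.8]
gripper_width: 0.755
```

Request:
arm_command --pt "0 0 0 0 0 0 -0.5"

```text
time: 30.55
tcp_pos: [496.0, -274.6, 213.1]
orientation: [-0.443, -3.105, -0.004]
force: [0.4, -0.3, 0.5]
gripper_width: 0.749
```

Run:
```python
from h import *
o,p,d,cm=snap("k2"); print(o['tcp_pos'],o['orientation'])
R=Rn.from_rotvec(o['orientation']).as_matrix(); print("corr deg",np.degrees(np.cross(R[:,2],[0,0,-1])))
C=cloud(cm,d,o)
m=(np.hypot(C[...,0]-496,C[...,1]+279)<30)&(C[...,2]>183)&(C[...,2]<202)
P=C[m]; print(len(P),P.mean(0)); print(cv2.minAreaRect(P[:,:2].astype(np.float32)))
```

```text
[ 495.9626596  -274.59735332  213.10901488] [-0.44343493 -3.10521197 -0.0038921 ]
corr deg [-0.18025384 -0.25646919 -0.        ]
742 [ 495.27592671 -278.34305908  190.71210913]
((496.54156494140625, -278.812255859375), (13.932491302490234, 14.781584739685059), 71.38733673095703)
```

View pics/k2.png

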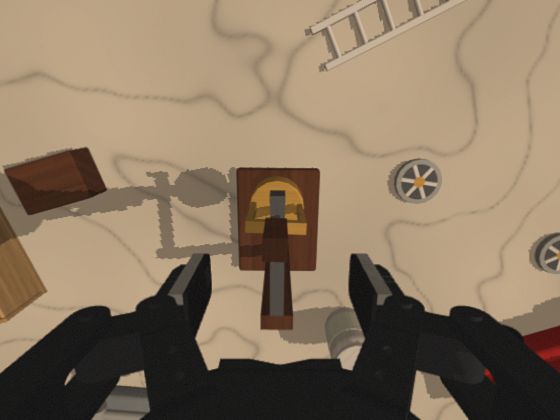

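Request:
arm_command --pt "0.0003 -0.004 -0.005 -0.2 -0.2 0 -0.5" --pt "0.0003 -0.0042 -0.02 -0.2 -0.2 0 -0.5" --pt "0.0003 -0.0042 -0.035 -0.2 -0.2 0 -0.5" --pt "0.0003 -0.0042 -0.047 -0.2 -0.2 0 -0.5" --pt "0.0003 -0.0042 -0.05 -0.2 -0.2 0 -0.5"

```text
time: 31.02
tcp_pos: [496.0, -278.4, 161.6]
orientation: [-0.443, -3.108, -0.001]
force: [-0.2, 0.2, 0.1]
gripper_width: 0.753
```

Request:
arm_command --pt "0 0 0 0 0 0 -0.5" --pt "0 0 0 0 0 0 -0.5"

```text
time: 31.18
tcp_pos: [496.2, -278.5, 162.1]
orientation: [-0.443, -3.108, -0.0]
force: [0.6, 0.3, 0.2]
gripper_width: 0.747
```

Request:
arm_command --pt "0 0 0 0 0 0 0.1" --pt "0 0 0 0 0 0 0.3" --pt "0 0 0 0 0 0 0.5" --pt "0 0 0 0 0 0 0.6" --pt "0 0 0 0 0 0 1"

```text
time: 31.6
tcp_pos: [496.3, -278.4, 162.6]
orientation: [-0.443, -3.109, -0.0]
force: [-0.1, 1.9, 3.3]
gripper_width: 0.152
```

Request:
arm_command --pt "0 0 0 0 0 0 1" --pt "0 0 0 0 0 0 1" --pt "0 0 0 0 0 0 1" --pt "0 0 0 0 0 0 1"

```text
time: 31.93
tcp_pos: [496.3, -278.3, 162.6]
orientation: [-0.443, -3.109, -0.001]
force: [0.0, 1.0, 0.8]
gripper_width: 0.15
```

Request:
arm_command --pt "0 0 0.005 0 0 0 1" --pt "0 0 0.012 0 0 0 1" --pt "0 0 0.018 0 0 0 1" --pt "0 0 0.022 0 0 0 1" --pt "0 0 0.022 0 0 0 1"

```text
time: 32.35
tcp_pos: [496.7, -278.6, 185.9]
orientation: [0.443, 3.11, -0.001]
force: [-0.1, 0.7, -3.0]
gripper_width: 0.154
```

Request:
arm_command --pt "0 0 0 0 0 0 1" --pt "0 0 0 0 0 0 1"

```text
time: 32.52
tcp_pos: [496.7, -278.6, 186.0]
orientation: [0.443, 3.11, -0.001]
force: [0.1, -1.2, -4.6]
gripper_width: 0.154
```

Run:
```python
from h import *
o,p,d,cm=snap("k3"); print(o['tcp_pos'],o['orientation'],o['force'])
o,p,d,cm=snap("k3s","side"); cv2.imwrite("pics/k3sz.png",cv2.resize(p[220:340,250:380],(650,600),interpolation=cv2.INTER_CUBIC))
```

```text
[ 496.67219348 -278.61655851  185.95175239] [ 4.43447536e-01  3.10985930e+00 -8.29323872e-04] [ 0.12322578 -1.23387847 -4.58113688]
```

View pics/k3.png

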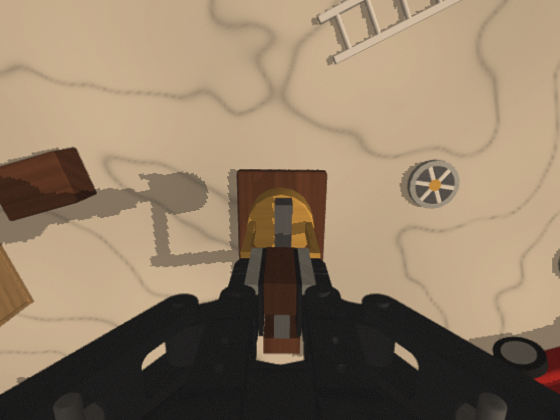

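View pics/k3sz.png

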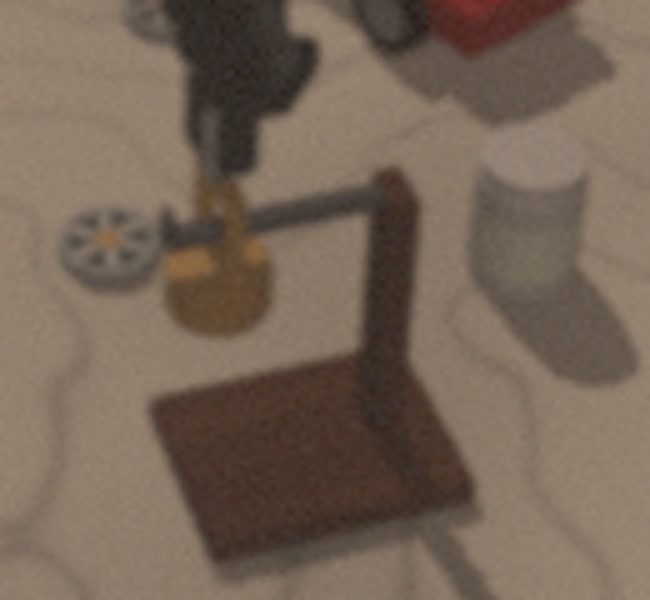

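The weight hangs free with 22 mm of lift and reads about 4.6 N. Moving it out along the hook's -x.

Request:
arm_command --pt "-0.014 0.004 0 0 0 0 1" --pt "-0.034 0.01 0 0 0 0 1" --pt "-0.053 0.0155 0 0 0 0 1" --pt "-0.072 0.021 0 0 0 0 1" --pt "-0.091 0.0265 0 0 0 0 1"

```text
time: 33.03
tcp_pos: [404.6, -251.6, 185.3]
orientation: [-0.443, -3.11, 0.0]
force: [-0.0, -0.7, -3.9]
gripper_width: 0.153
```

Request:
arm_command --pt "0 0 0.02 0 0 0 1" --pt "0 0 0.05 0 0 0 1" --pt "0 0.02 0.07 0 0 0 1" --pt "0 0.05 0.08 0 0 0 1" --pt "0 0.08 0.08 0 0 0 1"

```text
time: 33.45
tcp_pos: [404.9, -171.4, 267.5]
orientation: [0.445, 3.108, -0.002]
force: [1.2, 1.7, -3.4]
gripper_width: 0.149
```

Request:
arm_command --pt "0.008 0.033 0 0 0 0 1" --pt "0.016 0.067 0 0 0 0 1" --pt "0.024 0.1 0 0 0 0 1" --pt "0.032 0.134 0 0 0 0 1" --pt "0.04 0.167 0 0 0 0 1"

```text
time: 33.87
tcp_pos: [444.8, -2.6, 267.6]
orientation: [0.446, 3.107, -0.002]
force: [0.5, -1.0, -3.2]
gripper_width: 0.152
```

Request:
arm_command --pt "0.008 0.033 0 0 0 0 1" --pt "0.016 0.067 0 0 0 0 1" --pt "0.024 0.1 0 0 0 0 1" --pt "0.032 0.134 0 0 0 0 1" --pt "0.04 0.16 0 0 0 0 1"

```text
time: 34.28
tcp_pos: [484.6, 160.0, 267.4]
orientation: [0.444, 3.108, -0.001]
force: [0.7, 0.4, -4.2]
gripper_width: 0.15
```

Request:
arm_command --pt "0.008 0.033 0 0 0 0 1" --pt "0.016 0.067 0 0 0 0 1" --pt "0.024 0.095 0 0 0 0 1" --pt "0.026 0.11 0 0 0 0 1" --pt "0.026 0.11 0 0 0 0 1"

```text
time: 34.7
tcp_pos: [510.5, 272.6, 266.4]
orientation: [0.44, 3.11, -0.002]
force: [-1.1, 0.1, -4.3]
gripper_width: 0.148
```

Run:
```python
from h import *
o,p,d,cm=snap("q1"); print(o['tcp_pos'],o['orientation'],o['force'])
R=Rn.from_rotvec(o['orientation']).as_matrix(); print("corr deg",np.degrees(np.cross(R[:,2],[0,0,-1])))
print(rim(o,p,d,cm))
```

```text
[510.52858124 272.57935653 266.43860897] [ 4.40432946e-01  3.10952318e+00 -1.56215459e-03] [-1.05740089  0.14732996 -4.32319727]
corr deg [0.06473239 0.05058027 0.        ]
(array([510.45017634, 269.94875935]), 320, array([496.70866302, 267.61751207,  86.6435658 ]), np.float64(1.1905081933904753))
```

View pics/q1.png

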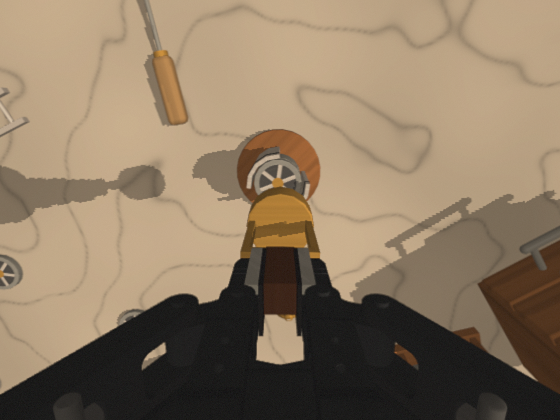

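```bash
cat >> h.py <<'E'
def body(o,p,d,cm):
    C=cloud(cm,d,o); zt=o['tcp_pos'][2]-76.5+22
    m=(np.hypot(C[...,0]-o['tcp_pos'][0],C[...,1]-o['tcp_pos'][1])<30)&(np.abs(C[...,2]-zt)<6)
    R=Rn.from_rotvec(o['orientation']).as_matrix(); T=(C[m]-o['tcp_pos'])@R
    # front edge in each tool-y bin
    b=np.round(T[:,1]/2); E=np.array([[T[b==k][:,0].max(),2*k] for k in np.unique(b) if (b==k).sum()>6])
    E=E[E[:,0]>5]
    f=least_squares(lambda c:np.hypot(E[:,0]-c[0],E[:,1]-c[1])-22,[0,0],loss='soft_l1')
    return m.sum(),np.median(C[m][:,2])-zt,"tool centre",f.x.round(2),"world",(R@np.r_[f.x,0]+o['tcp_pos'])[:2].round(1),np.abs(f.fun).mean()
E
python3 - <<'E'
from h import *
from plant import robot,cams
o=robot.get_obs(); d=np.load("pics/q1.npy")
print(body(o,None,d,cams.camera_model("wrist")))
E
```

```text
(np.int64(2856), np.float64(-0.7175504253023064), 'tool centre', array([-0.01, -0.81]), 'world', array([510.2, 270.3]), np.float64(0.18028454200940158))
```

Request:
arm_command --pt "0.0007 -0.0003 -0.02 0 0 0 1" --pt "0.0007 -0.0003 -0.045 0 0 0 1" --pt "0.0007 -0.0003 -0.07 0 0 0 1" --pt "0.0007 -0.0003 -0.09 0 0 0 1" --pt "0.0007 -0.0003 -0.092 0 0 0 1"

```text
time: 35.17
tcp_pos: [509.6, 269.2, 171.0]
orientation: [-0.442, -3.107, 0.007]
force: [-0.6, -0.4, -5.5]
gripper_width: 0.147
```

Request:
arm_command --pt "0 0 0 0 0 0 1" --pt "0 0 0 0 0 0 1"

```text
time: 35.33
tcp_pos: [509.8, 268.5, 171.7]
orientation: [-0.443, -3.107, 0.007]
force: [0.4, -0.4, -4.5]
gripper_width: 0.153
```

Run:
```python
from h import *
o,p,d,cm=snap("q2"); print(o['tcp_pos'],o['orientation'],o['force'])
R=Rn.from_rotvec(o['orientation']).as_matrix(); print("corr deg",np.degrees(np.cross(R[:,2],[0,0,-1])))
print(rim(o,p,d,cm)); print(body(o,p,d,cm))
```

```text
[509.78323282 268.47896556 171.72746788] [-0.44343487 -3.10702805  0.00711073] [ 0.36727299 -0.43497045 -4.46994048]
corr deg [ 0.23214359 -0.21095973  0.        ]
(array([510.51643541, 269.92814807]), 729, array([500.10828571, 270.30374478,  86.53918798]), np.float64(1.2494518245994548))
(np.int64(2858), np.float64(-0.6746491889541488), 'tool centre', array([-0.01, -0.79]), 'world', array([509.6, 267.7]), np.float64(0.20623199926180938))
```

View pics/q2.png

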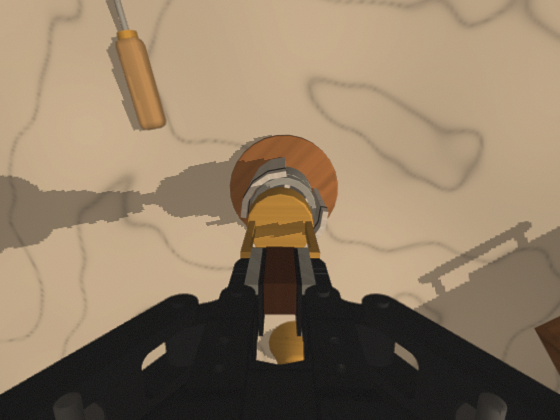

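Request:
arm_command --pt "0.0011 0.0022 0 0.2 -0.2 0 1" --pt "0.0011 0.0022 -0.004 0.2 -0.2 0 1" --pt "0.0011 0.0022 -0.009 0.2 -0.2 0 1" --pt "0.0011 0.0022 -0.013 0.2 -0.2 0 1" --pt "0.0011 0.0022 -0.016 0.2 -0.2 0 1"

```text
time: 35.8
tcp_pos: [511.0, 270.9, 155.6]
orientation: [0.443, 3.11, -0.0]
force: [0.7, -0.1, -3.8]
gripper_width: 0.151
```

Request:
arm_command --pt "0 0 0 0 0 0 1" --pt "0 0 0 0 0 0 1"

```text
time: 35.97
tcp_pos: [510.8, 270.9, 155.1]
orientation: [-0.443, -3.11, 0.001]
force: [-0.2, -0.0, -3.8]
gripper_width: 0.151
```

Foot is at about 78.6 mm, inside the tube. I'll lower it in 1 mm steps until contact.

Request:
arm_command --pt "0 0 -0.001 0 0 0 1" --pt "0 0 -0.0015 0 0 0 1" --pt "0 0 -0.002 0 0 0 1" --pt "0 0 -0.002 0 0 0 1"

```text
time: 36.3
tcp_pos: [510.8, 270.9, 153.2]
orientation: [-0.443, -3.11, 0.001]
force: [-0.3, 0.2, -4.2]
gripper_width: 0.152
```

Request:
arm_command --pt "0 0 -0.0003 0 0 0 1" --pt "0 0 -0.0006 0 0 0 1" --pt "0 0 -0.0006 0 0 0 1"

```text
time: 36.55
tcp_pos: [510.9, 270.9, 152.7]
orientation: [-0.443, -3.11, 0.001]
force: [0.2, 0.5, -2.0]
gripper_width: 0.149
```

Request:
arm_command --pt "0 0 -0.0005 0 0 0 1" --pt "0 0 -0.0005 0 0 0 1" --pt "0 0 -0.0005 0 0 0 1"

```text
time: 36.8
tcp_pos: [511.0, 271.0, 152.7]
orientation: [0.443, 3.11, -0.0]
force: [-1.4, -0.4, 4.5]
gripper_width: 0.15
```

The weight is seated. Releasing.

Request:
arm_command --pt "0 0 0 0 0 0 0.6" --pt "0 0 0 0 0 0 0.4" --pt "0 0 0 0 0 0 0.2" --pt "0 0 0 0 0 0 -0.1" --pt "0 0 0 0 0 0 -0.3"

```text
time: 37.22
tcp_pos: [511.0, 271.0, 152.6]
orientation: [0.443, 3.11, -0.0]
force: [-0.4, -1.1, 0.3]
gripper_width: 0.646
```

Request:
arm_command --pt "0 0 0 0 0 0 -0.3" --pt "0 0 0.01 0 0 0 -0.3" --pt "0 0 0.04 0 0 0 -0.3" --pt "0 0 0.08 0 0 0 -0.3" --pt "0 0 0.12 0 0 0 -0.3"

```text
time: 37.63
tcp_pos: [510.4, 270.8, 274.5]
orientation: [-0.443, -3.11, 0.001]
force: [1.0, -0.5, 0.0]
gripper_width: 0.651
```

Request:
arm_command --pt "0 0 0.03 0 0 0 -0.3" --pt "-0.03 0 0.03 0 0 0 -0.3" --pt "-0.05 0 0.03 0 0 0 -0.3" --pt "-0.05 0 0.03 0 0 0 -0.3"

```text
time: 37.97
tcp_pos: [458.0, 271.0, 306.6]
orientation: [0.442, 3.109, 0.001]
force: [-0.2, -0.6, 0.1]
gripper_width: 0.648
```

Run:
```python
from h import *
from plant import cams
o,p,d,cm=snap("z1"); print(o['tcp_pos'],o['force'],o['time'])
C=cloud(cm,d,o)
m=(np.hypot(C[...,0]-511,C[...,1]-270)<30)&(C[...,2]>174)&(C[...,2]<195); P=C[m]; print("grip top",len(P),P.mean(0),cv2.minAreaRect(P[:,:2].astype(np.float32)))
m=(np.hypot(C[...,0]-511,C[...,1]-270)<24)&(C[...,2]>88)&(C[...,2]<106); print("body top",np.median(C[m][:,2]), C[m].mean(0))
o,p,d,cm=snap("z1s","side"); cv2.imwrite("pics/z1sz.png",cv2.resize(p[130:220,150:240],(600,600),interpolation=cv2.INTER_CUBIC))
o,p,d,cm=snap("z1t","top")
```

```text
[457.95776104 271.00502106 306.58081416] [-0.15236292 -0.61646742  0.08904276] 37.9667
grip top 273 [509.54604657 270.65616034 180.8433851 ] ((510.7120056152344, 270.5978088378906), (13.526158332824707, 14.528220176696777), 74.39642333984375)
body top 97.40818122619143 [505.53123537 271.4928944   97.17556596]
```

View pics/z1.png

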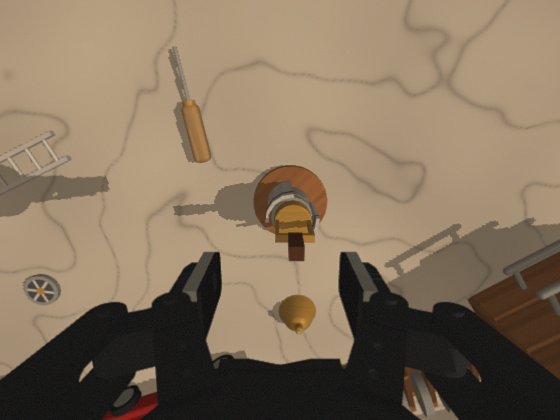

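View pics/z1sz.png

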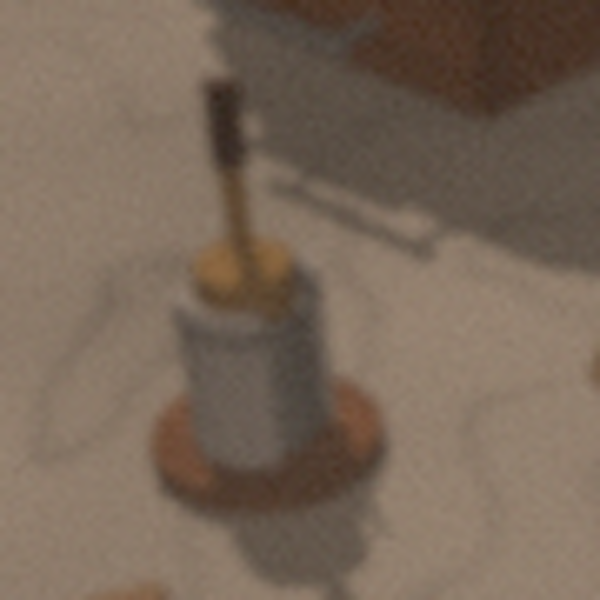

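View pics/z1t.png

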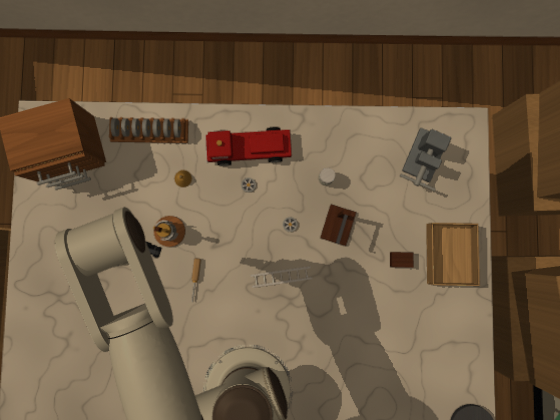

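The weight stands upright: grip top at 181 mm (182 expected), body top at 97.4 mm (98 expected), with the grip centred over the tube. Handing in.

```bash
python3 -c "
from plant import robot
print(robot.get_obs()['qvel'].round(3)); print(robot.finish_job())"
```

```text
[-0.008  0.019 -0.003 -0.001 -0.005  0.   ]
the job is handed in; nothing more can be done
None
```

I stacked three thick and two thin wheels (64 mm) flat in the gauge tube. Then I lifted the brass weight 22–23 mm off its hook, moved it out along the hook's -x, and lowered it onto the pile until it touched. I let go, moved the arm clear and handed the job in at about 38 s.

- **Pile:** the depth readings rose 44, 60, 68, then 75.8 mm, against 76 mm for the line.
- **Weight:** it stands upright and centred to about 1 mm. Grip top is at 180.8 mm (182 expected) and body top at 97.4 mm (98 expected).
- **Other things:** the last top view shows the toy, tools and other objects where they were, and two spare thin wheels left on the table. I compared these by eye, not by measurement.

- **Knocked wheel:** one thin wheel was knocked about 25 mm aside during the run; I re-measured it before picking it up.
- **Contact:** the first wheel touched the tube wall on the way in, with about 15 N sideways. The other four went in without contact.

No check failed. The camera readings disagreed with each other by 1–2 mm, within the stated calibration.

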